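Refill the treat feeder on the hallway cart

TASK

Refill the feeder: first put every rectangular food tin on the cart into the aluminium tray while it is still out on the cart, with no tin on top of another, then slide the loaded tray flat along the cart, by its handle, fully home into the feeder against its back stop. Only after that turn the meal counter knob on the feeder back (counter-clockwise) to its zero stop, let go of everything, and leave all the other things on the cart where they stand.

Things in the scene. Friction and masses are not known exactly. Their poses are not given: they have to be found in the camera images.
- tin1: sealed steel food tin, a rectangular block 38 (its x) x 50 (its y) x 44 (its z) mm with a paper band and a pull-tab lid, 80 g. Origin at the CENTRE of the tin (22 mm above its underside when upright); starts upright on the cart surface at any of six scattered places. None if this tin is absent in this run.
- tin2: sealed steel food tin, a rectangular block 38 (its x) x 50 (its y) x 44 (its z) mm with a paper band and a pull-tab lid, 80 g. Origin at the CENTRE of the tin (22 mm above its underside when upright); starts upright on the cart surface at any of six scattered places. None if this tin is absent in this run.
- tin3: sealed steel food tin, a rectangular block 38 (its x) x 50 (its y) x 44 (its z) mm with a paper band and a pull-tab lid, 80 g. Origin at the CENTRE of the tin (22 mm above its underside when upright); starts upright on the cart surface at any of six scattered places. None if this tin is absent in this run.
- tin4: sealed steel food tin, a rectangular block 38 (its x) x 50 (its y) x 44 (its z) mm with a paper band and a pull-tab lid, 80 g. Origin at the CENTRE of the tin (22 mm above its underside when upright); starts upright on the cart surface at any of six scattered places. None if this tin is absent in this run.
- tin5: sealed steel food tin, a rectangular block 38 (its x) x 50 (its y) x 44 (its z) mm with a paper band and a pull-tab lid, 80 g. Origin at the CENTRE of the tin (22 mm above its underside when upright); starts upright on the cart surface at any of six scattered places. None if this tin is absent in this run.
- tin6: sealed steel food tin, a rectangular block 38 (its x) x 50 (its y) x 44 (its z) mm with a paper band and a pull-tab lid, 80 g. Origin at the CENTRE of the tin (22 mm above its underside when upright); starts upright on the cart surface at any of six scattered places. None if this tin is absent in this run.
- tray: Loose low aluminium tray, 0.3 kg, flat on the cart, handle at its +y end. Origin: centre of its underside. Walls and floor 4 mm thick, walls 18 mm high; outside 148 (x) x 176 (y) mm, inside 140 x 168. Six tins fit at x = -36, 36 and y = -54, 0, 54 mm, their 50 mm side along the tray's y. Flanges along both y sides, 14 to 18 mm up, make it 168 mm wide. It goes -y end first into the feeder.
- tray_handle (a point): Grip point of the tray's handle, 42 mm above the cart: on an upright black tab 44 (tray x) x 12 (tray y) x 60 mm high, centred 142 mm from the tray's origin along +y, joined to the tray by a stem 30 mm wide and 8 mm high. Gripped from above across its 12 mm (fingers close along the tray's y).
- feeder: Plastic feeder (white housing, grey side walls) fixed to the cart; origin on the cart surface, where the tray's origin lies when the tray is fully home, with axes parallel. Back stop at y = -88 mm: front of a housing 199 (x) x 70 (y) x 70 mm high, with the counter knob on top. No floor: the tray slides on the cart surface, along the feeder's -y, between side walls 28 mm high.
- feeder_mouth (a point): Middle of the feeder's open end, at feeder y = +92 mm on the cart surface, axes as the feeder's. The side walls' inner faces are at x = -87.5 and 87.5 mm (3.5 mm clearance to each tray flange); a lip 23 to 28 mm up reaches in to x = 78 mm over each flange; open above between the lips. Short flared lead-in plates stand outside the mouth, to y = 120 mm of the feeder.
- counter (a joint): Meal counter knob on the feeder's housing: 0 is its zero stop (end stop); values grow, to 3.2 rad at most, clockwise seen from above, so it is turned back counter-clockwise. Light friction (0.04 Nm), stays where left, starts at 1.5 or more. At value 0 its raised bar grip lies along the feeder's x axis, at value v it is turned clockwise by v from there.
- counter_grip (a point): Point, 107 mm above the cart, on the knob's vertical axis at the height at which to grip its bar from above (bar 46 mm long, 14 mm thick, top 7 mm higher); about 123 mm behind the feeder's origin (feeder y = -123 mm).
- scoop: Bystander, lime plastic scoop, 160 mm long and 30 mm high; origin on its underside near its middle. To be left where it stands.
- jar: Bystander, empty glass jar, 90 mm across, 130 mm high; origin at the centre of its underside. To be left where it stands.
- clipbox: Bystander, red clip-top container, 110 x 150 mm, 92 mm high; origin at the centre of its underside. To be left where it stands.
- bell: Bystander, chrome bell-shaped scoop holder, 84 mm across, 100 mm high; origin at the centre of its underside. To be left where it stands.
- canister: Bystander, slim round steel canister, 40 mm across, 85 mm high; origin at the centre of its underside. To be left where it stands.
- bowl: Bystander, steel bowl, 120 mm across, 45 mm high; origin at the centre of its underside. To be left where it stands.

How it is judged:
By the outcome, as a careful person would: the job done as asked, in the order asked, and still so for the second after the job is handed in, with the robot touching nothing.
Of tin1, tin2, tin3, tin4, tin5, tin6 only 4 to 6 are there at a start; the rules pass over those that are not, and their reading is None.
At some moment in a run one of tin1, tin2, tin3, tin4, tin5, tin6 may be knocked a few centimetres aside while the robot is not near it.
Once in a run the grip may slacken for a moment while it holds something.
It also fails if it takes over 210 s, if anything falls off the work surface, if the arm or the gripper's body presses on something with over 40 N, if the wrist force passes 120 N, or if a joint passes its speed limit or range.

ROBOT

A 7-joint arm with a two-finger parallel gripper is mounted at the origin on the work surface. World frame = base frame: x ahead of the robot, y to its left, z up, the work surface at z = 0. Lengths are in m, angles in rad, forces in N, time in s.
With the tool pointing down it reaches from about 0.425 to 1.025 m from the base axis. Payload 3.6 kg.
Tool frame: the origin (TCP) lies midway between the tips of the shut fingers; the grasp point (between the pads) lies 19 mm behind it; z points along the fingers, y is the line along which they close (so a half turn about z gives the same grasp; the last joint's range is limited). The gripper opens to 85 mm and grips with 20 to 120 N. Pads are 22 mm wide; open, the fingers measure 114 mm over their backs; the gripper's body (76 mm by 85 mm) begins 54 mm behind the grasp point. The pads swing forward as they close: fully open they stand 13 mm farther back than shut.
Start: joints at [-0.093, 0.591, 0.048, 1.609, -0.033, 0.943, -0.034], TCP at [0.725, 0, 0.204] pointing down, gripper open.
Joint ranges: [-2.69, 2.69], [-0.47, 2.24], [-1.27, 1.36], [0.19, 2.51], [-1.53, 4.68], [0.08, 2.07], [-3.09, 3.09]. Speed limits (rad/s): [2.57, 2.57, 3.14, 3.14, 3.14, 3.14, 3.14].

INTERFACE

Orientations are given as a unit quaternion [x, y, z, w].
In Python, from bench import manip, get_image, camera_params, job, masks_of, spot_point gives the robot as it stands.
- The arm moves only by the shell command python3 -m inch 'ROWS'. ROWS is JSON, a list of rows, each a list of 3 entries, a list of its own where there are three numbers: the shift along the world's x, y, z normalised to -1 to 1, where 1 is 4 cm, then the turn about the world's z normalised to -1 to 1, where 1 is 0.08 rad, then the closure, from -1 (fully open) to 1 (shut). A call has 1 to 12 rows; each row shifts and turns the commanded pose from where the row before left it; what a row does not reach is not made up. A row lasts 1/8 s, in which the tool goes at most 62.5 mm and 10.7 degrees, less where a joint would pass 70% of its speed; a pose out of reach is approached as far as the arm can. A call with a number of a shift or a turn outside -1 to 1 is refused whole. A call with a gripper value outside its range is refused whole. The fingers move at their own pace and stop on an object; the grip force is fixed at half the most. Time passes only in rows, so rows that do not move let the fingers close. It gives the time, the measured TCP pose, the force, the opening and the grip force at its end, in the units of the state.
- manip.sense(): the state, without advancing time (a new reading comes with each control period).
- get_image(name): name is "scene" or "side" or "wrist"; returns the picture (480x640x3 uint8, red, green, blue); there is no depth.
- camera_params(name): a dict with "intrinsics" (3x3 intrinsics, pixels), "extrinsics" (4x4, takes a point from camera to world coordinates); the wrist camera has in their place "hand_eye" (4x4, takes a point from camera to tool coordinates, whose origin is the TCP and whose axes are the flange's). Camera axes: x right, y down, z forward; pixel columns grow to the right and rows downward; lengths in m; the calibration is good to about 2 mm. A picture is of the moment at which its call begins: read the wrist's pose just before it. camera_params takes no time and is no camera call.
- job.hand_in(): hands the job in; it is judged then, once.
Trained networks look in the newest picture that a camera, given by its name, has taken for a name from the list of things; names that differ only in an ending like _2 or _b are one class to them, and where a whole thing is asked for, a point or a joint stands for the part that bears it (a point fixed in the world has none). Each returns a list of dicts, best first, with "score" (0 to 1); they miss things now and then, are a little off and sometimes report something else, mostly with a low value. They report only what shows in the picture. A call takes as long as a camera call.
- masks_of(label, camera): "mask" (480x640 bool, what is visible of it) and "rect" ([centre column, centre row, width, height] in pixels, round what is visible of it).
- spot_point(label, camera): "uv" ([column, row] in pixels: a listed point, or the origin of a listed thing).
The state is a dict: "time_s": time; "q": joint angles; "qvel": joint speeds; "effort": joint torques, N m; "position": TCP position; "ee_rot": TCP orientation; "force": force on the tool from outside, world axes, zero at the start; "moment": the same for the moment, N m; "grip_width": finger opening in m; "finger_force": force on a finger pad.
Only numpy, scipy, OpenCV 4.12 (cv2) and the standard library are available. Lean on these libraries where they do the work, as an engineer would, in place of code of your own. Each camera call takes 0.05 s, during which the arm holds its last target. There are 200 camera calls.

## Working session

There is one attempt and no reset: what is moved stays moved. The work goes in short steps, Python scripts to look and compute and a shell command to move; the robot and the scene stay as the last step left them, time stands still between calls to the robot, and variables do not carry over. Pictures are saved under pics/ and viewed, at most 14 in all, crops included, and the job is handed in when it is done.

```bash
ls; mkdir -p pics
python3 - <<'E'
from bench import *
import cv2,numpy as np
a=get_image("scene");b=get_image("side")
cv2.imwrite("pics/a.png",a[...,::-1]);cv2.imwrite("pics/b.png",b[...,::-1])
for n in("scene","side"):
    print(n,camera_params(n))
print(camera_params("wrist"));print(manip.sense())
E
```

```text
pics
scene {'intrinsics': array([[509.47701587,   0.        , 316.85621291],
       [  0.        , 509.47701587, 245.45466405],
       [  0.        ,   0.        ,   1.        ]]), 'extrinsics': array([[ 0.59499851,  0.56682597, -0.56981146,  1.28197641],
       [ 0.803479  , -0.40188763,  0.43921275, -0.58264441],
       [ 0.01995702, -0.71916247, -0.6945553 ,  0.94010887],
       [ 0.        ,  0.        ,  0.        ,  1.        ]])}
side {'intrinsics': array([[434.06971251,   0.        , 320.70661168],
       [  0.        , 434.06971251, 241.82957032],
       [  0.        ,   0.        ,   1.        ]]), 'extrinsics': array([[-0.98222371, -0.12848296,  0.1368529 ,  0.42107609],
       [-0.18744892,  0.63260503, -0.75144778,  0.80783676],
       [ 0.0099744 , -0.76374276, -0.64544365,  0.83345847],
       [ 0.        ,  0.        ,  0.        ,  1.        ]])}
{'intrinsics': array([[336.96733511,   0.        , 321.00485703],
       [  0.        , 336.96733511, 243.79116211],
       [  0.        ,   0.        ,   1.        ]]), 'hand_eye': array([[ 4.10257454e-04, -9.55634070e-01, 
[... 344 characters left out ...]
5920505 ,  0.04832969,  1.60970035, -0.03327942,
        0.94270939, -0.03369471]), 'qvel': array([ 1.81953316e-04, -7.92780214e-04, -3.15418674e-04, -3.47178412e-03,
       -5.77333918e-05,  1.17509860e-04,  1.56935122e-03]), 'effort': array([ 4.48489009e-03, -5.50000584e+01,  1.55277103e+00, -1.98825985e+01,
        9.68024513e-03,  3.83386548e-03,  2.66350116e-05]), 'position': array([ 7.24192203e-01, -2.93332847e-05,  2.03236935e-01]), 'ee_rot': array([ 7.07085996e-01,  7.07126813e-01, -7.79540898e-04, -6.75429884e-04]), 'force': array([-0.0702049 ,  0.30145477,  0.79016783]), 'moment': array([ 0.02143685,  0.04537804, -0.00251006]), 'finger_force': 0.0, 'grip_width': 0.0854719980327667}
```

View pics/a.png

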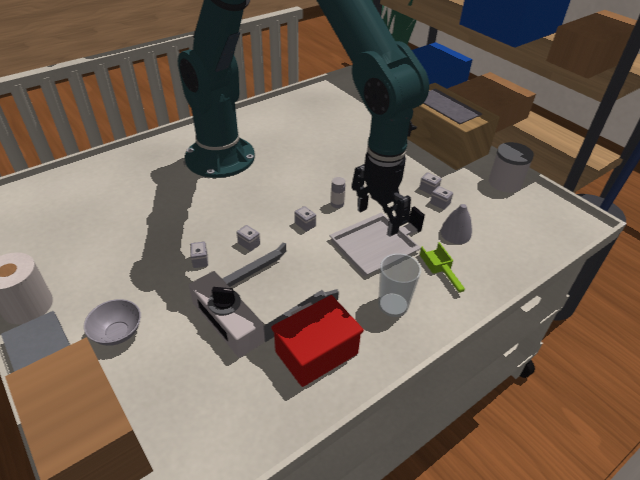

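View pics/b.png

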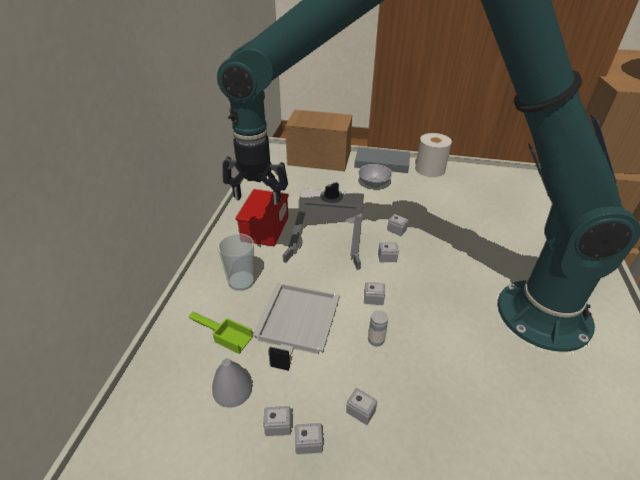

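```bash
cat > h.py <<'E'
from bench import manip,get_image,camera_params,job,masks_of,spot_point
import cv2,numpy as np
from scipy.optimize import minimize
from scipy.spatial.transform import Rotation as R
def box(x0,x1,y0,y1,z0,z1): return np.array([[x,y,z] for x in(x0,x1) for y in(y0,y1) for z in(z0,z1)])/1000.
MODEL={'tin':[box(-19,19,-25,25,0,44)],
'tray':[box(-74,74,-88,88,0,18),box(-84,84,-88,88,14,18),box(-22,22,136,148,0,60),box(-15,15,88,140,0,8)],
'feeder':[box(-99.5,99.5,-158,-88,0,70),box(-99.5,-87.5,-88,92,0,28),box(87.5,99.5,-88,92,0,28),
  box(-99.5,-78,-88,92,23,28),box(78,99.5,-88,92,23,28)]}
def cam(name):
    p=camera_params(name);K=p['intrinsics']
    if name=='wrist':
        s=manip.sense();T=np.eye(4);T[:3,:3]=R.from_quat(s['ee_rot']).as_matrix();T[:3,3]=s['position'];E=T@p['hand_eye']
    else:E=p['extrinsics']
    return K,E
def proj(c,P):
    K,E=c;q=(np.asarray(P)-E[:3,3])@E[:3,:3];q=q@K.T;return q[:,:2]/q[:,2:]
def ray(c,uv,z):
    K,E=c;d=E[:3,:3]@np.linalg.solve(K,[uv[0],uv[1],1]);t=(z-E[2,3])/d[2];return E[:3,3]+t*d
def place(P,p):
    c,s=np.cos(p[2]),np.sin(p[2]);return P@np.array([[c,s,0],[-s,c,0],[0,0,1]])+[p[0],p[1],0]
def render(label,p,c,S=2):
    m=np.zeros((480*S,640*S),np.uint8)
    for b in MODEL[label]:
        h=cv2.convexHull(proj(c,place(b,p)).astype(np.float32)); cv2.fillConvexPoly(m,np.round(h*S*16).astype(np.int32),1,shift=4)
    return cv2.resize(m.astype(np.float32),(640,480),interpolation=cv2.INTER_AREA)
def fit(label,obs,p0,yaws=None):
    """obs: list of (cam, mask)"""
    def cost(p):
        t=0
        for c,m in obs:
            r=render(label,p,c);t+=1-np.minimum(r,m).sum()/np.maximum(r,m).sum()
        return t/len(obs)
    best=None
    for y in (yaws if yaws is not None else [p0[2]]):
        s=np.array([[0,0,0],[.008,0,0],[0,.008,0],[0,0,.2]])+[p0[0],p0[1],y]
        r=minimize(cost,s[0],method='Nelder-Mead',options=dict(initial_simplex=s,xatol=2e-4,fatol=1e-4,maxiter=120))
        if best is None or r.fun<best.fun:best=r
    return best.x,best.fun
def tins(cams):
    """take pictures, group detections, fit"""
    det=[]
    for n in cams:
        c=cam(n);get_image(n)
        for d in masks_of('tin1',n):
            if d['score']<.3:continue
            u=d['rect'][:2];det.append((n,c,d['mask'].astype(np.float32),ray(c,u,.022)[:2],d['score']))
    groups=[]
    for d in det:
        for g in groups:
            if all(x[0]!=d[0] for x in g) and np.linalg.norm(np.mean([x[3] for x in g],0)-d[3])<.03: g.append(d);break
        else:groups.append([d])
    out=[]
    for g in groups:
        p,f=fit('tin',[(d[1],d[2]) for d in g],[*np.mean([x[3] for x in g],0),0],[-.8,0,.8,1.6])
        out.append((p,f,[d[0] for d in g],[round(float(d[4]),2) for d in g]))
    return out
def ptins(cams):
    for p,f,n,s in tins(cams): print('tin',np.round(p[:2],4),'yaw',round(np.degrees(p[2])%180,1),'cost',round(f,3),n,s)
E
python3 - <<'E'
from h import *
np.set_printoptions(suppress=True)
ptins(('scene','side'))
C={n:cam(n) for n in('scene','side')}
for L in('tray','feeder'):
    obs=[]
    for n in C:
        ds=masks_of(L,n); print(L,n,[(round(float(d['score']),2),np.round(d['rect'])) for d in ds[:3]])
        s=spot_point(L,n); print(' spot',[(round(float(d['score']),2),np.round(ray(C[n],d['uv'],0),3)) for d in s[:2]])
        if ds:obs.append((C[n],ds[0]['mask'].astype(np.float32)));p0=ray(C[n],s[0]['uv'],0)[:2]
    print(L,fit(L,obs,[*p0,0],np.arange(-3.1,3.1,.78)))
for L,z in(('tray_handle',.042),('feeder_mouth',0),('counter_grip',.107),('jar',0),('clipbox',0),('bell',0),('canister',0),('scoop',0)):
    for n in C:
        s=spot_point(L,n); print(L,n,[(round(float(d['score']),2),np.round(ray(C[n],d['uv'],z),3)) for d in s[:2]])
print(manip.sense()['time_s'])
E
```

```text
tin [ 0.3992 -0.1334] yaw 96.9 cost 0.143 ['scene', 'side'] [0.89, 0.73]
tin [0.5756 0.4103] yaw 108.1 cost 0.087 ['scene', 'side'] [0.79, 0.67]
tin [ 0.3809 -0.2656] yaw 64.5 cost 0.15 ['scene', 'side'] [0.66, 0.87]
tin [0.5084 0.4308] yaw 103.1 cost 0.193 ['scene', 'side'] [0.63, 0.75]
tin [0.4232 0.0345] yaw 97.1 cost 0.133 ['scene'] [0.55]
tin [ 0.6619 -0.3074] yaw 7.0 cost 0.849 ['scene'] [0.38]
tin [0.4182 0.3469] yaw 70.9 cost 0.091 ['side'] [0.89]
tray scene [(0.87, array([378., 240.,  95.,  65.]))]
 spot [(0.63, array([0.606, 0.136, 0.   ]))]
tray side [(0.65, array([298., 327.,  89.,  88.])), (0.39, array([234., 262.,  34.,  59.])), (0.33, array([220., 333.,  66.,  39.]))]
 spot [(0.7, array([0.599, 0.132, 0.   ]))]
tray (array([ 0.59757449,  0.13414044, -0.06493978]), np.float64(0.09343257546424866))
feeder scene [(0.9, array([263., 302., 151., 113.]))]
 spot []Traceback (most recent call last):
  File "<stdin>", line 10, in <module>
IndexError: list index out of range
```

Run:
```python
from h import *
np.set_printoptions(suppress=True)
C={n:cam(n) for n in('scene','side')}
obs=[]
for n in C:
    get_image(n);ds=masks_of('feeder',n); print(n,[(round(float(d['score']),2),np.round(d['rect'])) for d in ds[:3]])
    if ds:obs.append((C[n],ds[0]['mask'].astype(np.float32)))
print(fit('feeder',obs,[.6,-.23,0],[-.5,0,.5]))
for o in obs: print(fit('feeder',[o],[.6,-.23,0],[-.5,0,.5]))
for L,z in(('tray_handle',.042),('feeder_mouth',0),('counter_grip',.107),('jar',0),('clipbox',0),('bell',0),('canister',0),('scoop',0)):
    for n in C:
        s=spot_point(L,n); print(L,n,[(round(float(d['score']),2),np.round(ray(C[n],d['uv'],z),3)) for d in s[:2]])
print(manip.sense()['time_s'])
a=get_image('side');cv2.imwrite('pics/c.png',cv2.resize(a[180:400,200:440],None,fx=2.7,fy=2.7,interpolation=cv2.INTER_CUBIC)[...,::-1])
```

```text
scene [(0.85, array([262., 301., 149., 110.])), (0.48, array([247., 240.,  29.,  28.]))]
side [(0.76, array([323., 224.,  79.,  88.]))]
(array([ 0.58535395, -0.18120371,  0.05723036]), np.float64(0.16486382484436035))
(array([ 0.58725906, -0.18178825,  0.05220503]), np.float64(0.20813977718353271))
(array([ 0.58487547, -0.18071322,  0.05936457]), np.float64(0.11263859272003174))
tray_handle scene [(0.72, array([0.613, 0.282, 0.042])), (0.33, array([0.636, 0.106, 0.042]))]
tray_handle side [(0.77, array([0.61 , 0.269, 0.042]))]
feeder_mouth scene [(0.25, array([0.393, 0.164, 0.   ]))]
feeder_mouth side [(0.41, array([ 0.377, -0.302,  0.   ]))]
counter_grip scene [(0.95, array([ 0.595, -0.305,  0.107]))]
counter_grip side [(0.45, array([ 0.596, -0.296,  0.107])), (0.17, array([0.721, 0.295, 0.107]))]
jar scene [(0.56, array([0.782, 0.039, 0.   ]))]
jar side [(0.92, array([0.776, 0.046, 0.   ]))]
clipbox scene [(0.82, array([ 0.782, -0.19 ,  0.   ]))]
clipbox side [(0.77, array([ 0.781, -0.19 ,  0.   ]))]
bell scene [(0.79, array([0.698, 0.34 , 0.   ]))]
bell side [(0.85, array([0.689, 0.35 , 0.   ]))]
canister scene [(0.67, array([0.387, 0.166, 0.   ]))]
canister side [(0.64, array([0.409, 0.171, 0.   ]))]
scoop scene [(0.55, array([0.758, 0.221, 0.   ]))]
scoop side [(0.62, array([0.694, 0.348, 0.   ])), (0.61, array([0.765, 0.212, 0.   ]))]
1.6
```

View pics/c.png

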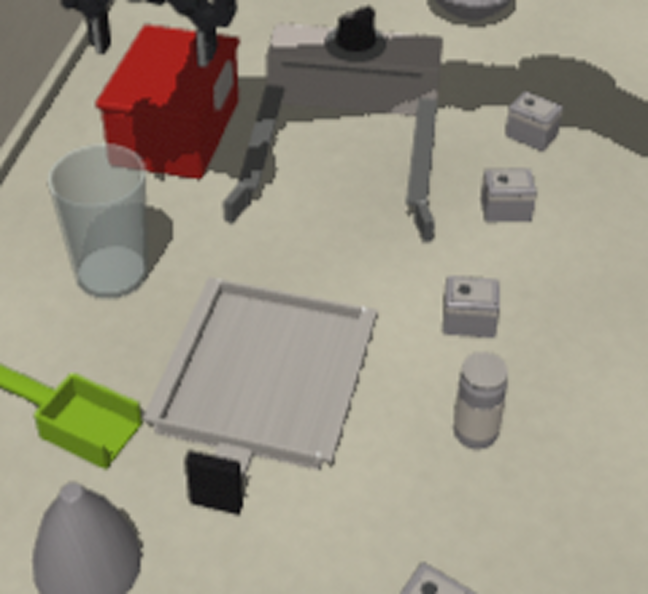

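```bash
python3 -m inch '[[[-1,0.4,0.8],0,-1],[[-1,0.4,0.8],0,-1],[[-1,0.4,0.8],0,-1],[[-1,0,0],0,-1],[[0,0,0],0,-1],[[0,0,0],0,-1],[[0,0,0],0,-1]]'
python3 - <<'E'
from h import *
ptins(('wrist',))
c=cam('wrist');a=get_image('wrist')
d=masks_of('tray','wrist');print(len(d));
if d:print(fit('tray',[(c,d[0]['mask'].astype(np.float32))],[.598,.134,-.065]))
cv2.imwrite('pics/d.png',a[...,::-1]);print(manip.sense()['position'])
E
```

```text
time_s: 2.52
position: [0.5662, 0.0478, 0.3001]
ee_rot: [0.707, 0.707, 0.0, 0.0]
force: [0.1, 0.3, -0.2]
grip_width: 0.085
finger_force: 0.0
tin [ 0.3901 -0.2746] yaw 154.8 cost 0.632 ['wrist'] [0.81]
tin [0.4238 0.0341] yaw 98.7 cost 0.075 ['wrist'] [0.58]
tin [ 0.4312 -0.1221] yaw 154.3 cost 0.836 ['wrist'] [0.53]
1
(array([ 0.59897873,  0.13345359, -0.06125463]), np.float64(0.016602814197540283))
[0.56556988 0.04787616 0.29988538]
```

View pics/d.png

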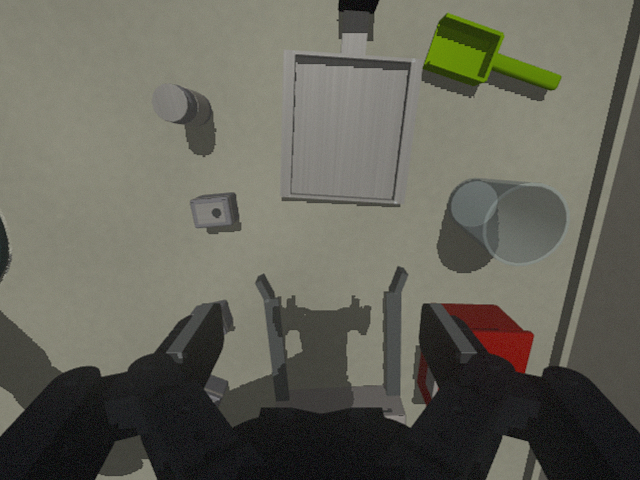

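```bash
python3 -m inch '[[[-0.3,-0.03,-0.2],-1,-1],[[-0.3,-0.03,-0.2],-1,-1],[[-0.3,-0.03,-0.2],-1,-1],[[-0.3,-0.03,-0.2],-1,-1],[[-0.3,-0.03,-0.2],-1,-1],[[-0.3,-0.03,-0.2],-1,-1],[[-0.3,-0.03,-0.2],-1,-1],[[-0.3,-0.03,-0.2],-1,-1],[[-0.3,-0.03,-0.2],-1,-1],[[-0.3,-0.03,-0.2],-1,-1],[[-0.3,-0.03,-0.2],-1,-1],[[-0.3,-0.03,-0.2],-1,-1]]'
python3 -m inch '[[[0,0,0],-1,-1],[[0,0,0],-1,-1],[[0,0,0],-1,-1],[[0,0,0],-1,-1],[[0,0,0],-1,-1],[[0,0,0],-0.7,-1],[[0,0,0],0,-1],[[0,0,0],0,-1],[[0,0,0],0,-1]]'
python3 - <<'E'
from h import *
ptins(('wrist',))
c=cam('wrist');a=get_image('wrist')
cv2.imwrite('pics/e.png',a[...,::-1]);s=manip.sense();print(s['position'],s['q'])
m=R.from_quat(s['ee_rot']).as_matrix();print(np.degrees(np.arctan2(m[1,1],m[0,1])))
E
```

```text
time_s: 4.22
position: [0.4211, 0.0336, 0.2041]
ee_rot: [0.954, 0.299, 0.0, 0.0]
force: [0.5, -0.8, 0.4]
grip_width: 0.0853
finger_force: 0.0
time_s: 5.35
position: [0.4211, 0.0336, 0.2043]
ee_rot: [0.997, 0.078, 0.0, -0.0]
force: [0.7, 0.8, 0.7]
grip_width: 0.0855
finger_force: 0.0
tin [0.4237 0.0329] yaw 96.8 cost 0.051 ['wrist'] [0.93]
tin [ 0.3988 -0.1331] yaw 107.5 cost 0.119 ['wrist'] [0.81]
tin [ 0.3812 -0.2645] yaw 65.8 cost 0.099 ['wrist'] [0.81]
tin [0.4178 0.3478] yaw 67.3 cost 0.047 ['wrist'] [0.64]
[0.42100998 0.03357929 0.20431239] [-0.44349367  0.2178276   0.30312015  2.26910347 -0.10450735  0.66696265
 -1.48070282]
-81.11991186302586
```

View pics/e.png

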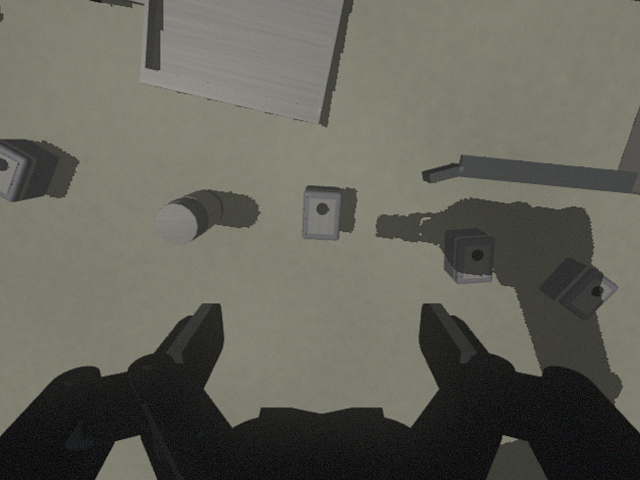

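```bash
python3 -m inch '[[[0.07,-0.02,-1],-0.4,-1],[[0,0,-1],0,-1],[[0,0,-1],0,-1],[[0,0,-1],0,-1],[[0,0,-0.8],0,-1],[[0,0,0],0,-1],[[0,0,0],0,-1],[[0,0,0],0,1],[[0,0,0],0,1],[[0,0,0],0,1],[[0,0,0],0,1],[[0,0,0],0,1]]'
python3 -m inch '[[[0,0,0],0,1],[[0,0,1],0,1],[[0,0,1],0,1],[[0,0,0],0,1]]'
```

```text
time_s: 7.0
position: [0.4243, 0.0331, 0.0134]
ee_rot: [0.998, 0.062, 0.001, -0.0]
force: [-0.4, 0.8, 12.1]
grip_width: 0.0352
finger_force: 58.6
time_s: 7.5
position: [0.4256, 0.0331, 0.0946]
ee_rot: [0.998, 0.062, 0.003, -0.0]
force: [-0.0, -0.6, -1.5]
grip_width: 0.0349
finger_force: 59.7
```

```bash
cat > st.py <<'E'
from h import *
s=manip.sense();m=R.from_quat(s['ee_rot']).as_matrix();print(np.round(s['position'],4),'theta',round(np.degrees(np.arctan2(m[1,1],m[0,1])),2),'w',round(s['grip_width'],4),s['time_s'])
E
python3 -m inch '[[[0.28,0.1,0],1,1],[[0.28,0.1,0],1,1],[[0.28,0.1,0],1,1],[[0.28,0.1,0],1,1],[[0.28,0.1,0],1,1],[[0.28,0.1,0],1,1],[[0.28,0.1,0],1,1],[[0.28,0.1,0],1,1],[[0.28,0.1,0],1,1],[[0.28,0.1,0],1,1],[[0.28,0.1,0],1,1],[[0.28,0.1,0],1,1]]' >/dev/null
python3 -m inch '[[[0,0,0],1,1],[[0,0,0],1,1],[[0,0,0],1,1],[[0,0,0],1,1],[[0,0,0],1,1],[[0,0,0],0.3,1],[[0,0,0],0,1],[[0,0,0],0,1]]' >/dev/null; python3 st.py
python3 - <<'E'
from h import *
cv2.imwrite('pics/f.png',get_image('wrist')[...,::-1])
E
```

```text
[0.558  0.0808 0.092 ] theta -3.7 w 0.035 10.0
```

View pics/f.png

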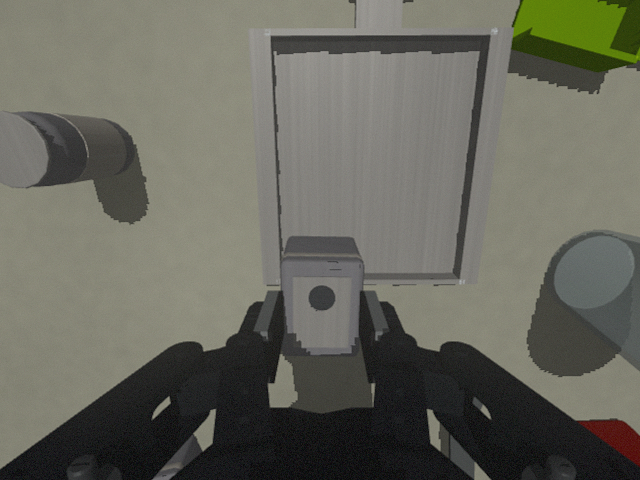

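```bash
python3 -m inch '[[[0.04,-0.025,-0.6],0,1],[[0,0,-0.6],0,1],[[0,0,-0.6],0,1],[[0,0,0],0,1],[[0,0,0],0,1]]'
python3 -m inch '[[[0,0,0],0,-0.25],[[0,0,0],0,-0.25],[[0,0,0],0,-0.25]]'
python3 -m inch '[[[0,0,1],0,-0.25],[[0,0,1],0,-0.25],[[0,0,1],0,-1],[[0,0,0],0,-1],[[0,0,0],0,-1]]'
python3 - <<'E'
from h import *
c=cam('wrist');get_image('wrist')
d=masks_of('tin1','wrist')
MODEL['tin']=[b+[0,0,.004] for b in MODEL['tin']]
for x in d[:3]:
  q=ray(c,x['rect'][:2],.026)
  print(x['score'],fit('tin',[(c,x['mask'].astype(np.float32))],[q[0],q[1],-.06]))
d=masks_of('tray','wrist')
t=fit('tray',[(c,d[0]['mask'].astype(np.float32))],[.598,.134,-.065]);print(t)
E
python3 st.py
```

```text
time_s: 10.68
position: [0.5603, 0.08, 0.0209]
ee_rot: [0.729, 0.684, 0.0, 0.0]
force: [-0.3, -0.0, -0.6]
grip_width: 0.0347
finger_force: 69.5
time_s: 11.05
position: [0.5602, 0.0798, 0.0209]
ee_rot: [0.729, 0.684, 0.0, 0.0]
force: [-0.1, -0.4, -0.0]
grip_width: 0.0532
finger_force: 0.0
time_s: 11.68
position: [0.5593, 0.0796, 0.1401]
ee_rot: [0.729, 0.684, -0.0, -0.0]
force: [-0.2, 0.2, 0.0]
grip_width: 0.0853
finger_force: 0.0
0.62 (array([ 0.56182517,  0.08115864, -0.06733058]), np.float64(0.07858395576477051))
(array([ 0.59857976,  0.1330487 , -0.06238426]), np.float64(0.07316768169403076))
[0.5586 0.0795 0.1389] theta -3.66 w 0.0854 11.825
```

```bash
python3 -m inch '[[[-0.33,-0.44,0.13],-1,-1],[[-0.33,-0.44,0.13],-1,-1],[[-0.33,-0.44,0.13],-1,-1],[[-0.33,-0.44,0.13],-1,-1],[[-0.33,-0.44,0.13],-1,-1],[[-0.33,-0.44,0.13],-1,-1],[[-0.33,-0.44,0.13],-1,-1],[[-0.33,-0.44,0.13],-1,-1],[[-0.33,-0.44,0.13],-1,-1],[[-0.33,-0.44,0.13],-1,-1],[[-0.33,-0.44,0.13],-1,-1],[[-0.33,-0.44,0.13],-1,-1]]' >/dev/null
python3 -m inch '[[[0,0,0],-1,-1],[[0,0,0],-1,-1],[[0,0,0],-1,-1],[[0,0,0],-1,-1],[[0,0,0],-0.4,-1],[[0,0,0],0,-1],[[0,0,0],0,-1],[[0,0,0],0,-1]]' >/dev/null; python3 st.py
python3 -c "
from h import *
ptins(('wrist',))"
```

```text
[ 0.4014 -0.1314  0.2027] theta -78.83 w 0.0855 14.325
tin [0.5632 0.084 ] yaw 174.4 cost 0.028 ['wrist'] [0.94]
tin [ 0.4008 -0.1329] yaw 102.3 cost 0.071 ['wrist'] [0.86]
tin [ 0.3809 -0.2661] yaw 65.8 cost 0.1 ['wrist'] [0.85]
```

```bash
python3 -m inch '[[[-0.02,-0.04,-1],0.1,-1],[[0,0,-1],0,-1],[[0,0,-1],0,-1],[[0,0,-1],0,-1],[[0,0,-0.75],0,-1],[[0,0,0],0,-1],[[0,0,0],0,-1],[[0,0,0],0,1],[[0,0,0],0,1],[[0,0,0],0,1],[[0,0,0],0,1],[[0,0,0],0,1]]'
python3 -m inch '[[[0,0,0],0,1],[[0,0,1],0,1],[[0,0,1],0,1],[[0,0,0],0,1]]';python3 st.py
```

```text
time_s: 15.92
position: [0.4011, -0.133, 0.0138]
ee_rot: [0.995, 0.101, 0.001, 0.0]
force: [-0.4, 0.7, 12.6]
grip_width: 0.0349
finger_force: 58.5
time_s: 16.42
position: [0.4024, -0.1335, 0.095]
ee_rot: [0.995, 0.101, 0.003, 0.001]
force: [0.8, 0.1, -0.7]
grip_width: 0.0346
finger_force: 59.6
[ 0.4024 -0.1335  0.095 ] theta -78.38 w 0.0346 16.425
```

```bash
python3 -m inch '[[[0.48,0.435,0],1,1],[[0.48,0.435,0],1,1],[[0.48,0.435,0],1,1],[[0.48,0.435,0],1,1],[[0.48,0.435,0],1,1],[[0.48,0.435,0],1,1],[[0.48,0.435,0],1,1],[[0.48,0.435,0],1,1],[[0.48,0.435,0],1,1],[[0.48,0.435,0],1,1],[[0.48,0.435,0],1,1],[[0.48,0.435,0],1,1]]' >/dev/null
python3 -m inch '[[[0,0,0],1,1],[[0,0,0],1,1],[[0,0,0],1,1],[[0,0,0],1,1],[[0,0,0],0.3,1],[[0,0,0],0,1],[[0,0,0],0,1]]' >/dev/null; python3 st.py
```

```text
[0.631  0.076  0.0926] theta -3.67 w 0.0339 18.8
```

```bash
python3 -m inch '[[[0,0,-0.6],0,1],[[0,0,-0.6],0,1],[[0,0,-0.6],0,1],[[0,0,0],0,1],[[0,0,0],0,1]]'
python3 -m inch '[[[0,0,0],0,-0.25],[[0,0,0],0,-0.25],[[0,0,0],0,-0.25]]'
python3 -m inch '[[[0,0,1],0,-0.25],[[0,0,1],0,-0.25],[[0,0,1],0,-1],[[0,0,0],0,-1],[[0,0,0],0,-1]]' >/dev/null; python3 st.py
python3 -c "
from h import *
MODEL['tin']=[b+[0,0,.004] for b in MODEL['tin']]
ptins(('wrist',))
c=cam('wrist');d=masks_of('tray','wrist')
print(fit('tray',[(c,d[0]['mask'].astype(np.float32))],[.598,.134,-.065]))
"
```

```text
time_s: 19.42
position: [0.6315, 0.0759, 0.0211]
ee_rot: [0.729, 0.684, 0.0, 0.0]
force: [0.7, 0.4, -1.5]
grip_width: 0.0347
finger_force: 72.5
time_s: 19.8
position: [0.6314, 0.0758, 0.0212]
ee_rot: [0.729, 0.684, 0.0, 0.0]
force: [0.6, 0.3, 0.6]
grip_width: 0.0533
finger_force: 0.0
[0.6304 0.0756 0.1404] theta -3.67 w 0.0851 20.425
tin [0.5632 0.0803] yaw 173.8 cost 0.092 ['wrist'] [0.78]
(array([ 0.59805113,  0.13257253, -0.0626113 ]), np.float64(0.15137052536010742))
```

```bash
python3 -m inch '[[[-0.52,-0.71,0.13],1,-1],[[-0.52,-0.71,0.13],1,-1],[[-0.52,-0.71,0.13],1,-1],[[-0.52,-0.71,0.13],1,-1],[[-0.52,-0.71,0.13],1,-1],[[-0.52,-0.71,0.13],1,-1],[[-0.52,-0.71,0.13],1,-1],[[-0.52,-0.71,0.13],1,-1],[[-0.52,-0.71,0.13],1,-1],[[-0.52,-0.71,0.13],1,-1],[[-0.52,-0.71,0.13],1,-1],[[-0.52,-0.71,0.13],1,-1]]' >/dev/null
python3 -m inch '[[[0,0,0],1,-1],[[0,0,0],1,-1],[[0,0,0],1,-1],[[0,0,0],0.2,-1],[[0,0,0],0,-1],[[0,0,0],0,-1],[[0,0,0],0,-1]]' >/dev/null; python3 st.py
python3 -c "
from h import *
ptins(('wrist',));print(manip.sense()['q'])"
```

```text
[ 0.3814 -0.2649  0.2031] theta 66.0 w 0.0852 22.95
tin [ 0.3809 -0.2653] yaw 66.1 cost 0.064 ['wrist'] [0.98]
[ 0.94167369  0.30459419 -0.52860504  2.16253534  0.22965244  0.72710245
  1.41241036]
```

```bash
python3 -m inch '[[[-0.01,-0.01,-1],0,-1],[[0,0,-1],0,-1],[[0,0,-1],0,-1],[[0,0,-1],0,-1],[[0,0,-0.76],0,-1],[[0,0,0],0,-1],[[0,0,0],0,-1],[[0,0,0],0,1],[[0,0,0],0,1],[[0,0,0],0,1],[[0,0,0],0,1],[[0,0,0],0,1]]'
python3 -m inch '[[[0,0,0],0,1],[[0,0,1],0,1],[[0,0,1],0,1],[[0,0,0],0,1]]' >/dev/null;python3 st.py
python3 -m inch '[[[0.38,0.84,0],-1,1],[[0.38,0.84,0],-1,1],[[0.38,0.84,0],-1,1],[[0.38,0.84,0],-1,1],[[0.38,0.84,0],-1,1],[[0.38,0.84,0],-1,1],[[0.38,0.84,0],-1,1],[[0.38,0.84,0],-1,1],[[0.38,0.84,0],-1,1],[[0.38,0.84,0],-1,1],[[0.38,0.84,0],-1,1],[[0.38,0.84,0],-1,1]]' >/dev/null
python3 -m inch '[[[0,0,0],-1,1],[[0,0,0],-1,1],[[0,0,0],-1,1],[[0,0,0],-0.2,1],[[0,0,0],0,1],[[0,0,0],0,1],[[0,0,0],0,1]]' >/dev/null; python3 st.py
```

```text
time_s: 24.55
position: [0.3813, -0.2659, 0.0138]
ee_rot: [0.208, 0.978, -0.001, 0.001]
force: [-0.5, 0.0, 9.4]
grip_width: 0.0348
finger_force: 58.8
[ 0.3827 -0.2665  0.0952] theta 65.96 w 0.0346 25.05
[0.5634 0.1377 0.0927] theta -3.66 w 0.0346 27.425
```

```bash
python3 -m inch '[[[-0.02,-0.04,-0.6],0,1],[[0,0,-0.6],0,1],[[0,0,-0.6],0,1],[[0,0,0],0,1],[[0,0,0],0,1]]'
python3 -m inch '[[[0,0,0],0,-0.25],[[0,0,0],0,-0.25],[[0,0,0],0,-0.25]]' >/dev/null
python3 -m inch '[[[0,0,1],0,-0.25],[[0,0,1],0,-0.25],[[0,0,1],0,-1],[[0,0,0.5],0,-1],[[0,0,0],0,-1],[[0,0,0],0,-1]]' >/dev/null; python3 st.py
python3 - <<'E'
from h import *
MODEL['tin']=[b+[0,0,.004] for b in MODEL['tin']]
ptins(('wrist',))
MODEL['tin']=[b-[0,0,.004] for b in MODEL['tin']]
ptins(('side','scene'))
cv2.imwrite('pics/g.png',get_image('wrist')[...,::-1])
E
```

```text
time_s: 28.05
position: [0.5632, 0.1362, 0.0213]
ee_rot: [0.729, 0.684, 0.0, 0.0]
force: [-0.2, 0.4, -1.0]
grip_width: 0.0345
finger_force: 71.8
[0.5618 0.136  0.1599] theta -3.66 w 0.0854 29.175
tin [0.5618 0.0763] yaw 176.4 cost 0.178 ['wrist'] [0.77]
tin [0.565  0.1365] yaw 176.5 cost 0.075 ['wrist'] [0.75]
tin [ 0.7741 -0.1801] yaw 179.2 cost 0.127 ['wrist'] [0.67]
tin [0.6332 0.0756] yaw 1.6 cost 0.116 ['wrist'] [0.56]
tin [0.427  0.3491] yaw 157.1 cost 0.052 ['wrist'] [0.55]
tin [0.633  0.0753] yaw 2.0 cost 0.156 ['side', 'scene'] [0.94, 0.67]
tin [0.5645 0.1372] yaw 177.4 cost 0.202 ['side', 'scene'] [0.86, 0.69]
tin [0.5758 0.4104] yaw 107.1 cost 0.09 ['side', 'scene'] [0.84, 0.68]
tin [0.5082 0.4314] yaw 103.6 cost 0.15 ['side', 'scene'] [0.84, 0.56]
tin [0.561  0.0802] yaw 178.0 cost 0.25 ['side', 'scene'] [0.83, 0.82]
tin [0.4185 0.3481] yaw 66.8 cost 0.465 ['side', 'scene'] [0.62, 0.63]
```

View pics/g.png

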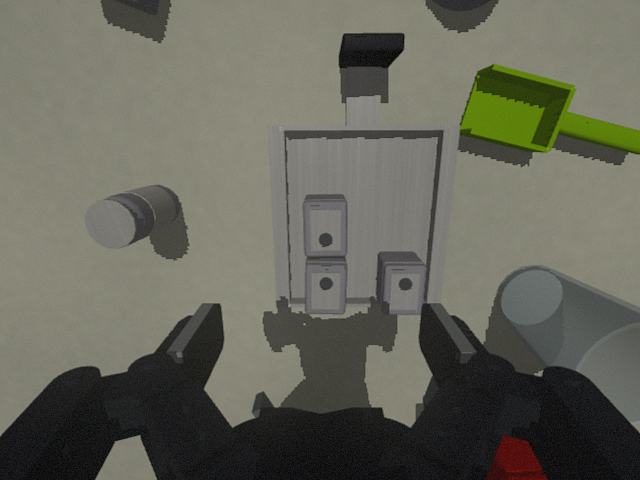

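```bash
python3 -m inch '[[[-0.3,0.44,0.09],1,-1],[[-0.3,0.44,0.09],1,-1],[[-0.3,0.44,0.09],1,-1],[[-0.3,0.44,0.09],1,-1],[[-0.3,0.44,0.09],1,-1],[[-0.3,0.44,0.09],1,-1],[[-0.3,0.44,0.09],1,-1],[[-0.3,0.44,0.09],1,-1],[[-0.3,0.44,0.09],1,-1],[[-0.3,0.44,0.09],1,-1],[[-0.3,0.44,0.09],1,-1],[[-0.3,0.44,0.09],1,-1]]' >/dev/null
python3 -m inch '[[[0,0,0],1,-1],[[0,0,0],1,-1],[[0,0,0],1,-1],[[0,0,0],0.4,-1],[[0,0,0],0,-1],[[0,0,0],0,-1],[[0,0,0],0,-1]]' >/dev/null; python3 st.py
python3 -c "
from h import *
ptins(('wrist',));print(manip.sense()['q'])"
```

```text
[0.4186 0.3474 0.2039] theta 66.91 w 0.0855 31.9
tin [0.4184 0.3471] yaw 66.3 cost 0.06 ['wrist'] [0.94]
tin [0.5681 0.4045] yaw 92.3 cost 0.557 ['wrist'] [0.65]
tin [0.5708 0.1484] yaw 44.3 cost 0.436 ['wrist'] [0.64]
[-0.46558277  0.39012226 -0.40444045  2.00517506  0.21310703  0.78645963
  0.17372029]
```

```bash
python3 -m inch '[[[0,0,-1],-0.1,-1],[[0,0,-1],0,-1],[[0,0,-1],0,-1],[[0,0,-1],0,-1],[[0,0,-0.78],0,-1],[[0,0,0],0,-1],[[0,0,0],0,-1],[[0,0,0],0,1],[[0,0,0],0,1],[[0,0,0],0,1],[[0,0,0],0,1],[[0,0,0],0,1]]'
python3 -m inch '[[[0,0,0],0,1],[[0,0,1],0,1],[[0,0,1.0],0,1],[[0,0,0],0,1]]' >/dev/null;python3 st.py
python3 -m inch '[[[0.445,-0.45,0],-1,1],[[0.445,-0.45,0],-1,1],[[0.445,-0.45,0],-1,1],[[0.445,-0.45,0],-1,1],[[0.445,-0.45,0],-1,1],[[0.445,-0.45,0],-1,1],[[0.445,-0.45,0],-1,1],[[0.445,-0.45,0],-1,1],[[0.445,-0.45,0],-1,1],[[0.445,-0.45,0],-1,1],[[0.445,-0.45,0],-1,1],[[0.445,-0.45,0],-1,1]]' >/dev/null
python3 -m inch '[[[0,0,0],-1,1],[[0,0,0],-1,1],[[0,0,0],-1,1],[[0,0,0],-0.3,1],[[0,0,0],0,1],[[0,0,0],0,1],[[0,0,0],0,1]]' >/dev/null; python3 st.py
```

```text
time_s: 33.5
position: [0.419, 0.3474, 0.0139]
ee_rot: [0.204, 0.979, 0.0, 0.001]
force: [-0.8, -1.3, 7.8]
grip_width: 0.0348
finger_force: 59.0
[0.4203 0.3491 0.0956] theta 66.44 w 0.0347 34.0
[0.6322 0.1313 0.0927] theta -3.66 w 0.0349 36.375
```

```bash
python3 -m inch '[[[0.05,0,-0.6],0,1],[[0,0,-0.6],0,1],[[0,0,-0.6],0,1],[[0,0,0],0,1],[[0,0,0],0,1]]'
python3 -m inch '[[[0,0,0],0,-0.25],[[0,0,0],0,-0.25],[[0,0,0],0,-0.25]]' >/dev/null
python3 -m inch '[[[0,0,1],0,-0.25],[[0,0,1],0,-0.25],[[0,0,1],0,-1],[[0,0,0.5],0,-1],[[0,0,0],0,-1]]' >/dev/null; python3 st.py
python3 -m inch '[[[-0.12,0.58,0.09],-1,-1],[[-0.12,0.58,0.09],-1,-1],[[-0.12,0.58,0.09],-1,-1],[[-0.12,0.58,0.09],-1,-1],[[-0.12,0.58,0.09],-1,-1],[[-0.12,0.58,0.09],-1,-1],[[-0.12,0.58,0.09],-1,-1],[[-0.12,0.58,0.09],-1,-1],[[-0.12,0.58,0.09],-1,-1],[[-0.12,0.58,0.09],-1,-1],[[-0.12,0.58,0.09],-1,-1],[[-0.12,0.58,0.09],-1,-1]]' >/dev/null
python3 -m inch '[[[0,0,0],-1,-1],[[0,0,0],-1,-1],[[0,0,0],-1,-1],[[0,0,0],-0.2,-1],[[0,0,0],0,-1],[[0,0,0],0,-1],[[0,0,0],0,-1]]' >/dev/null; python3 st.py
python3 -c "
from h import *
ptins(('wrist',));print(manip.sense()['q'])"
```

```text
time_s: 37.0
position: [0.6348, 0.1315, 0.0214]
ee_rot: [0.729, 0.684, 0.0, 0.0]
force: [0.1, 0.5, -1.1]
grip_width: 0.0342
finger_force: 72.9
[0.6356 0.1317 0.1628] theta -3.67 w 0.0854 38.0
[0.5767 0.4097 0.2039] theta -73.33 w 0.0857 40.375
tin [0.5572 0.0416] yaw 174.2 cost 0.308 ['wrist'] [0.89]
tin [0.5646 0.1332] yaw 177.6 cost 0.048 ['wrist'] [0.87]
tin [0.5758 0.4085] yaw 105.8 cost 0.084 ['wrist'] [0.79]
tin [0.6309 0.0344] yaw 176.4 cost 0.062 ['wrist'] [0.79]
tin [0.6356 0.1281] yaw 176.3 cost 0.051 ['wrist'] [0.63]
tin [0.5094 0.429 ] yaw 103.9 cost 0.069 ['wrist'] [0.6]
[-0.87978963  0.58552898  0.30554584  1.66070322 -0.20940298  0.92753696
 -1.77584818]
```

```bash
python3 -m inch '[[[-0.02,-0.03,-1],-0.1,-1],[[0,0,-1],0,-1],[[0,0,-1],0,-1],[[0,0,-1],0,-1],[[0,0,-0.78],0,-1],[[0,0,0],0,-1],[[0,0,0],0,-1],[[0,0,0],0,1],[[0,0,0],0,1],[[0,0,0],0,1],[[0,0,0],0,1],[[0,0,0],0,1]]'
python3 -m inch '[[[0,0,0],0,1],[[0,0,1],0,1],[[0,0,1],0,1],[[0,0,0],0,1]]' >/dev/null;python3 st.py
python3 - <<'E'
from h import *
ptins(('side','scene'))
a=get_image('side');cv2.imwrite('pics/i.png',cv2.resize(a[240:460,200:440],None,fx=2.7,fy=2.7,interpolation=cv2.INTER_CUBIC)[...,::-1])
E
```

```text
time_s: 41.98
position: [0.5764, 0.4089, 0.0142]
ee_rot: [0.99, 0.141, 0.001, -0.0]
force: [-0.8, -0.2, 5.1]
grip_width: 0.0344
finger_force: 59.1
[0.5785 0.4101 0.0968] theta -73.81 w 0.0343 42.475
tin [0.5091 0.4312] yaw 106.4 cost 0.245 ['side', 'scene'] [0.61, 0.88]
tin [0.5609 0.0827] yaw 176.5 cost 0.296 ['side', 'scene'] [0.61, 0.68]
tin [0.5659 0.1358] yaw 177.2 cost 0.184 ['side', 'scene'] [0.56, 0.68]
tin [0.6304 0.0792] yaw 179.3 cost 0.096 ['scene'] [0.9]
tin [0.6325 0.1411] yaw 65.1 cost 0.268 ['scene'] [0.88]
tin [0.5101 0.5015] yaw 103.7 cost 0.26 ['scene'] [0.69]
```

View pics/i.png

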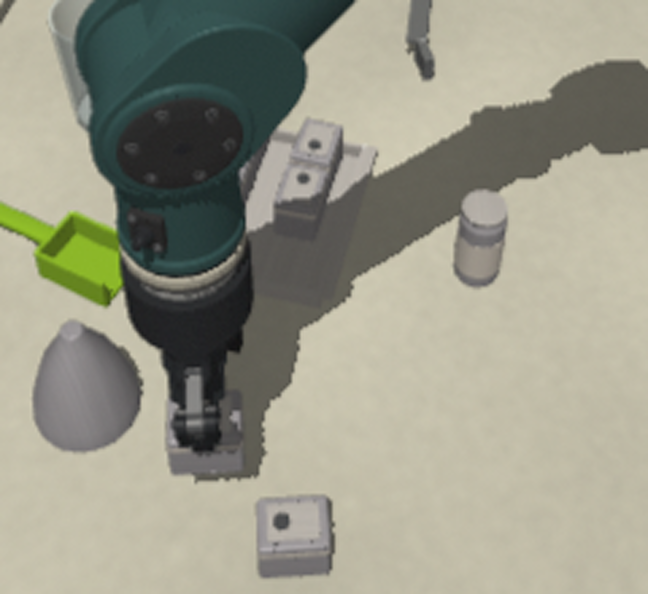

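```bash
python3 -m inch '[[[0.12,-0.465,0],1,1],[[0.12,-0.465,0],1,1],[[0.12,-0.465,0],1,1],[[0.12,-0.465,0],1,1],[[0.12,-0.465,0],1,1],[[0.12,-0.465,0],1,1],[[0.12,-0.465,0],1,1],[[0.12,-0.465,0],1,1],[[0.12,-0.465,0],1,1],[[0.12,-0.465,0],1,1],[[0.12,-0.465,0],1,1],[[0.12,-0.465,0],1,1]]' >/dev/null
python3 -m inch '[[[0,0,0],1,1],[[0,0,0],1,1],[[0,0,0],1,1],[[0,0,0],0.3,1],[[0,0,0],0,1],[[0,0,0],0,1],[[0,0,0],0,1]]' >/dev/null; python3 st.py
```

```text
[0.6334 0.1855 0.0926] theta -3.68 w 0.0346 45.1
```

```bash
python3 -m inch '[[[0.11,0.03,-0.6],0,1],[[0,0,-0.6],0,1],[[0,0,-0.6],0,1],[[0,0,0],0,1],[[0,0,0],0,1]]'
python3 -m inch '[[[0,0,0],0,-0.25],[[0,0,0],0,-0.25],[[0,0,0],0,-0.25]]' >/dev/null
python3 -m inch '[[[0,0,1],0,-0.25],[[0,0,1],0,-0.25],[[0,0,1],0,-1],[[0,0,0.5],0,-1],[[0,0,0],0,-1]]' >/dev/null; python3 st.py
python3 -m inch '[[[-0.27,0.505,0.09],-1,-1],[[-0.27,0.505,0.09],-1,-1],[[-0.27,0.505,0.09],-1,-1],[[-0.27,0.505,0.09],-1,-1],[[-0.27,0.505,0.09],-1,-1],[[-0.27,0.505,0.09],-1,-1],[[-0.27,0.505,0.09],-1,-1],[[-0.27,0.505,0.09],-1,-1],[[-0.27,0.505,0.09],-1,-1],[[-0.27,0.505,0.09],-1,-1],[[-0.27,0.505,0.09],-1,-1],[[-0.27,0.505,0.09],-1,-1]]' >/dev/null
python3 -m inch '[[[0,0,0],-1,-1],[[0,0,0],-1,-1],[[0,0,0],-1,-1],[[0,0,0],-0.8,-1],[[0,0,0],0,-1],[[0,0,0],0,-1],[[0,0,0],0,-1]]' >/dev/null; python3 st.py
python3 -c "
from h import *
ptins(('wrist',));print(manip.sense()['q'])"
```

```text
time_s: 45.72
position: [0.6377, 0.1866, 0.0202]
ee_rot: [0.729, 0.684, -0.0, -0.0]
force: [0.1, -0.1, -0.3]
grip_width: 0.0342
finger_force: 95.2
[0.6387 0.1869 0.1621] theta -3.67 w 0.0853 46.725
[0.508  0.4288 0.2034] theta -76.06 w 0.0855 49.1
tin [0.6385 0.1812] yaw 176.5 cost 0.08 ['wrist'] [0.79]
tin [0.6346 0.0965] yaw 174.1 cost 0.166 ['wrist'] [0.76]
tin [0.5094 0.4298] yaw 104.9 cost 0.056 ['wrist'] [0.7]
tin [0.5646 0.1323] yaw 177.3 cost 0.034 ['wrist'] [0.66]
tin [0.5648 0.0446] yaw 86.4 cost 0.06 ['wrist'] [0.59]
[-0.924097    0.5237246   0.22665046  1.75955303 -0.14701964  0.87501399
 -1.96007122]
```

```bash
python3 -m inch '[[[0.035,0.03,-1],0.1,-1],[[0,0,-1],0,-1],[[0,0,-1],0,-1],[[0,0,-1],0,-1],[[0,0,-0.77],0,-1],[[0,0,0],0,-1],[[0,0,0],0,-1],[[0,0,0],0,1],[[0,0,0],0,1],[[0,0,0],0,1],[[0,0,0],0,1],[[0,0,0],0,1]]'
python3 -m inch '[[[0,0,0],0,1],[[0,0,1],0,1],[[0,0,1],0,1],[[0,0,0],0,1]]' >/dev/null;python3 st.py
python3 -m inch '[[[0.12,-0.5,0],1,1],[[0.12,-0.5,0],1,1],[[0.12,-0.5,0],1,1],[[0.12,-0.5,0],1,1],[[0.12,-0.5,0],1,1],[[0.12,-0.5,0],1,1],[[0.12,-0.5,0],1,1],[[0.12,-0.5,0],1,1],[[0.12,-0.5,0],1,1],[[0.12,-0.5,0],1,1],[[0.12,-0.5,0],1,1],[[0.12,-0.5,0],1,1]]' >/dev/null
python3 -m inch '[[[0,0,0],1,1],[[0,0,0],1,1],[[0,0,0],1,1],[[0,0,0],0.7,1],[[0,0,0],0,1],[[0,0,0],0,1],[[0,0,0],0,1]]' >/dev/null; python3 st.py
```

```text
time_s: 50.7
position: [0.5101, 0.4306, 0.0146]
ee_rot: [0.992, 0.125, 0.0, -0.0]
force: [-1.7, -1.0, 6.4]
grip_width: 0.0341
finger_force: 59.1
[0.512  0.432  0.0968] theta -75.64 w 0.0339 51.2
[0.567  0.1902 0.0928] theta -3.68 w 0.0343 53.575
```

```bash
python3 -m inch '[[[-0.02,0.03,-0.6],0,1],[[0,0,-0.6],0,1],[[0,0,-0.6],0,1],[[0,0,0],0,1],[[0,0,0],0,1]]'
python3 -m inch '[[[0,0,0],0,-0.25],[[0,0,0],0,-0.25],[[0,0,0],0,-0.25]]' >/dev/null
python3 -m inch '[[[0,0,1],0,-0.25],[[0,0,1],0,-0.25],[[0.2,-0.5,1],0,-1],[[0.2,-0.5,1],0,-1],[[0.2,-0.6,0.5],0,-1],[[0.2,-0.6,0],0,-1],[[0,-0.6,0],0,-1],[[0,0,0],0,-1],[[0,0,0],0,-1],[[0,0,0],0,-1]]' >/dev/null; python3 st.py
python3 - <<'E'
from h import *
MODEL['tin']=[b+[0,0,.004] for b in MODEL['tin']]
ptins(('wrist',))
c=cam('wrist');a=get_image('wrist');cv2.imwrite('pics/j.png',a[...,::-1])
ds=masks_of('tray_handle','wrist')
print([(d['score'],d['rect']) for d in ds])
print([(d['score'],ray(c,d['uv'],.042)) for d in spot_point('tray_handle','wrist')])
E
```

```text
time_s: 54.2
position: [0.5667, 0.1916, 0.0216]
ee_rot: [0.729, 0.684, 0.0, 0.0]
force: [-0.2, 1.1, -0.6]
grip_width: 0.0341
finger_force: 103.0
[0.5982 0.0813 0.2011] theta -3.52 w 0.0856 55.825
tin [0.5678 0.1907] yaw 176.9 cost 0.053 ['wrist'] [0.84]
tin [0.6358 0.1313] yaw 176.5 cost 0.054 ['wrist'] [0.71]
tin [0.6381 0.1851] yaw 174.6 cost 0.078 ['wrist'] [0.7]
tin [0.566  0.1365] yaw 176.6 cost 0.099 ['wrist'] [0.69]
tin [0.6338 0.0736] yaw 176.7 cost 0.063 ['wrist'] [0.58]
tin [0.5618 0.08  ] yaw 173.6 cost 0.081 ['wrist'] [0.58]
[(0.62, [319.0, 123.9, 175.8, 247.8])]
[]
```

View pics/j.png

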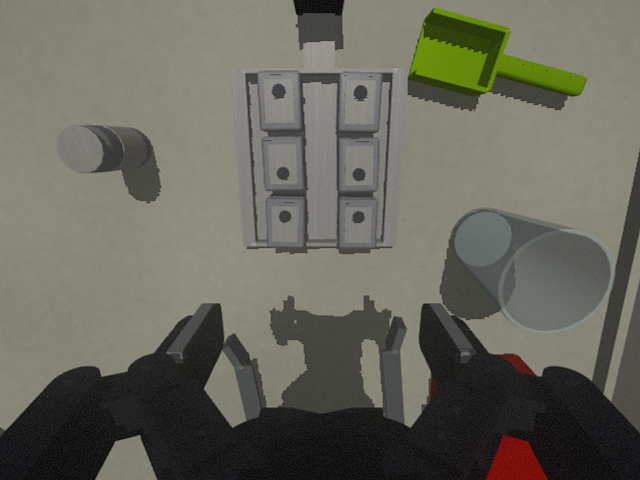

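```bash
python3 -m inch '[[[0,-0.97,0.28],0,-1],[[0,-0.97,0.28],0,-1],[[0,-0.97,0.28],0,-1],[[0,-0.97,0.28],0,-1],[[0,-0.97,0.28],0,-1],[[0,-0.97,0.28],0,-1],[[0,-0.97,0.28],0,-1],[[0,-0.97,0.28],0,-1],[[0,-0.97,0.28],0,-1],[[0,0,0],0,-1],[[0,0,0],0,-1],[[0,0,0],0,-1]]' >/dev/null; python3 st.py
python3 - <<'E'
import h;from h import *
c=cam('wrist');a=get_image('wrist')
for s in(1,-1):
    MODEL['feeder'].append(np.array([[s*x,y,z] for x,y in((87.5,92),(93,92),(99,120),(104,120)) for z in(0,28)])/1000.)
ds=masks_of('feeder','wrist');print([(round(float(d['score']),2),d['rect']) for d in ds])
V=np.zeros((480,640),np.float32);V[:300]=1
o=h.render;h.render=lambda *k:o(*k)*V
m=ds[0]['mask'].astype(np.float32)
p,f=fit('feeder',[(c,m*V)],[.5855,-.181,.055]);print(p,f)
r=o('feeder',p,c)
b=a[...,::-1].copy();cn,_=cv2.findContours((r>.5).astype(np.uint8),cv2.RETR_LIST,cv2.CHAIN_APPROX_NONE);cv2.drawContours(b,cn,-1,(0,0,255),1)
cv2.imwrite('pics/k.png',b)
print([(d['score'],ray(c,d['uv'],.107)) for d in spot_point('counter_grip','wrist')])
print([(d['score'],ray(c,d['uv'],0)) for d in spot_point('feeder_mouth','wrist')])
E
```

```text
[ 0.5986 -0.2675  0.3014] theta -3.5 w 0.0854 57.575
[(0.64, [302.1, 139.9, 199.2, 261.1])]
[ 0.58646786 -0.18333422  0.05860719] 0.08497089147567749
[(0.97, array([ 0.59683799, -0.30830386,  0.107     ]))]
[]
```

View pics/k.png

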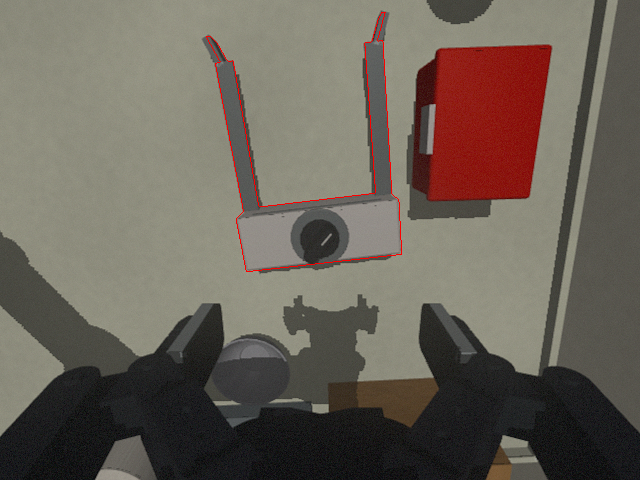

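```bash
python3 -m inch '[[[0.02,1,0],1,-0.4],[[0.02,1,0],1,-0.4],[[0.02,1,0],1,-0.4],[[0.02,1,0],1,-0.4],[[0.02,1,0],1,-0.4],[[0.02,1,0],1,-0.4],[[0.02,1,0],1,-0.4],[[0.02,1,0],1,-0.4],[[0.02,1,0],1,-0.4],[[0.02,1,0],1,-0.4],[[0.02,1,0],1,-0.4],[[0.02,1,0],1,-0.4]]' >/dev/null
python3 -m inch '[[[0,0.3,-0.5],1,-0.4],[[0,0.3,-0.5],1,-0.4],[[0,0.3,-0.5],1,-0.4],[[0,0.3,-0.5],1,-0.4],[[0,0.3,-0.5],1,-0.4],[[0,0,-0.5],1,-0.4],[[0,0,0],1,-0.4],[[0,0,0],0.6,-0.4],[[0,0,0],0,-0.4],[[0,0,0],0,-0.4],[[0,0,0],0,-0.4]]' >/dev/null; python3 st.py
python3 - <<'E'
from h import *
c=cam('wrist');a=get_image('wrist');cv2.imwrite('pics/l.png',a[...,::-1])
MODEL['tab']=[box(-22,22,-6,6,0,60)]
ds=masks_of('tray_handle','wrist');print([(round(float(d['score']),2),d['rect']) for d in ds])
print([(d['score'],ray(c,d['uv'],.042)) for d in spot_point('tray_handle','wrist')])
print(fit('tray',[(c,ds[0]['mask'].astype(np.float32))],[.598,.133,-.062]))
print(manip.sense()['q'])
E
```

```text
[0.6078 0.2705 0.1821] theta 86.19 w 0.0598 60.65
[(0.82, [207.8, 211.8, 255.1, 164.3])]
[(0.82, array([0.60481785, 0.2746615 , 0.042     ]))]
(array([ 0.5982247 ,  0.13418529, -0.06136139]), np.float64(0.5064390897750854))
[-0.08555189  0.60400129 -0.60061071  1.75044467  0.41640961  0.91707488
  0.64224416]
```

View pics/l.png

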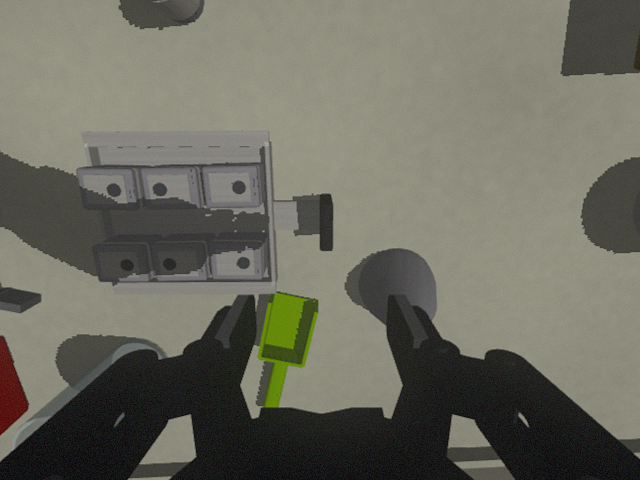

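```bash
python3 -m inch '[[[-0.03,0.1,-1],0.05,-0.4],[[0,0,-1],0,-0.4],[[0,0,-1],0,-0.4],[[0,0,-0.97],0,-0.4],[[0,0,0],0,-0.4],[[0,0,0],0,-0.4],[[0,0,0],0,1],[[0,0,0],0,1],[[0,0,0],0,1],[[0,0,0],0,1],[[0,0,0],0,1],[[0,0,0],0,1]]';python3 st.py
```

```text
time_s: 62.3
position: [0.6075, 0.2749, 0.0245]
ee_rot: [0.031, 1.0, 0.0, 0.001]
force: [-1.1, 0.6, 6.4]
grip_width: 0.01
finger_force: 59.4
[0.6075 0.2749 0.0245] theta 86.41 w 0.01 62.3
```

```bash
python3 -m inch '[[[-0.15,0.01,0],0.19,1],[[-0.15,0.01,0],0.19,1],[[-0.15,0.01,0],0.19,1],[[-0.15,0.01,0],0.19,1],[[-0.15,0.01,0],0.19,1],[[-0.15,0.01,0],0.19,1],[[-0.15,0.01,0],0.19,1],[[-0.15,0.01,0],0.19,1],[[0,0,0],0,1],[[0,0,0],0,1],[[0,0,0],0,1]]';python3 st.py
python3 - <<'E'
from h import *
obs=[]
for n in('scene','side'):
    c=cam(n);get_image(n);ds=masks_of('tray',n);print([(round(float(d['score']),2),np.round(d['rect'])) for d in ds[:2]]); 
    if ds: obs.append((c,ds[0]['mask'].astype(np.float32)))
ptins(('scene','side'))
c=cam('wrist');a=get_image('wrist');cv2.imwrite('pics/m.png',a[...,::-1])
print([(round(float(d['score']),2),np.round(d['rect'])) for d in masks_of('tray','wrist')])
E
```

```text
time_s: 63.68
position: [0.5619, 0.2782, 0.0245]
ee_rot: [-0.031, 1.0, 0.001, 0.003]
force: [5.0, -0.3, 5.1]
grip_width: 0.0103
finger_force: 59.8
[0.5619 0.2782 0.0245] theta 93.6 w 0.0103 63.675
[(0.57, array([370., 237.,  90.,  62.]))]
[(0.95, array([306., 332.,  79.,  84.]))]
tin [0.5396 0.1372] yaw 9.0 cost 0.426 ['scene', 'side'] [0.84, 0.67]
tin [0.6154 0.0885] yaw 13.3 cost 0.174 ['scene'] [0.78]
tin [0.5333 0.1918] yaw 4.9 cost 0.285 ['scene', 'side'] [0.72, 0.84]
tin [ 0.6622 -0.3053] yaw 119.3 cost 0.851 ['scene'] [0.67]
tin [0.6096 0.1475] yaw 16.1 cost 0.322 ['scene'] [0.63]
tin [0.5463 0.082 ] yaw 18.7 cost 0.159 ['scene'] [0.63]
tin [0.6056 0.202 ] yaw 13.8 cost 0.536 ['scene', 'side'] [0.57, 0.48]
tin [0.5484 0.045 ] yaw 9.4 cost 0.467 ['side'] [0.51]
[(0.55, array([167., 267., 333., 282.]))]
```

View pics/m.png

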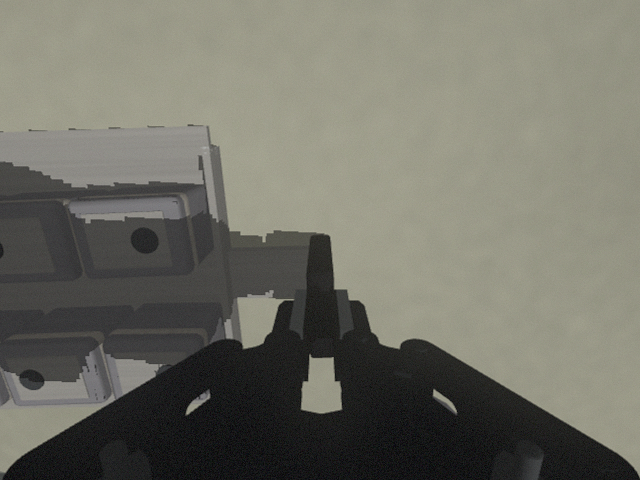

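Run:
```python
from h import *
c=cam('wrist')
a=ray(c,(210,125.5),.018);b=ray(c,(5,130.5),.018);e=ray(c,(239,345),.018);print(a,b,e)
d=a-b;print('yaw',np.arctan2(-d[0],d[1]));d=e-a;print('yaw2',np.arctan2(d[1],d[0]))
for y in(.04,.06,.08):
  h=np.array([.5615,.278]);print(y,proj(c,place(np.array([[-.084,.088,.018],[-.084,-.088,.018],[-.084,0,.018],[.074,.088,.018]]),[h[0]+.142*np.sin(y),h[1]-.142*np.cos(y),y])).round(1).tolist())
```

```text
[0.48269179 0.21889643 0.018     ] [0.49138127 0.11832834 0.018     ] [0.60658498 0.23185023 0.018     ]
yaw 0.0861899326805365
yaw2 0.1041776295048363
0.04 [[213.5, 119.3], [-151.9, 110.3], [31.6, 114.8], [231.7, 387.2]]
0.06 [[210.2, 121.6], [-151.5, 120.4], [29.6, 121.0], [234.2, 388.6]]
0.08 [[207.0, 124.0], [-150.9, 130.4], [27.7, 127.2], [236.7, 390.0]]
```

```bash
python3 -m inch '[[[-0.04,0,0],-0.15,1],[[-0.035,0,0],-0.15,1],[[0.015,-0.25,0],0,1],[[0.015,-0.25,0],0,1],[[0.015,-0.25,0],0,1],[[0.015,-0.25,0],0,1],[[0.015,-0.25,0],0,1],[[0.015,-0.25,0],0,1],[[0.015,-0.25,0],0,1],[[0.015,-0.25,0],0,1],[[0,0,0],0,1],[[0,0,0],0,1]]';python3 st.py
python3 - <<'E'
from h import *
c=cam('wrist');a=get_image('wrist');cv2.imwrite('pics/n.png',a[...,::-1])
g=cv2.cvtColor(a,cv2.COLOR_RGB2GRAY)
# flange outer edge: strongest dark->bright step per column, rows 90..160
pts=[]
for u in range(5,200,6):
    col=cv2.GaussianBlur(g,(5,1),0)[90:160,u].astype(float);k=np.argmax(np.abs(np.diff(col)));pts.append((u,90.5+k,np.diff(col)[k]))
P=np.array(pts);print(P[::4])
W=np.array([ray(c,p[:2],.018) for p in pts]);A=np.polyfit(W[:,1],W[:,0],1);r=W[:,0]-np.polyval(A,W[:,1]);ok=abs(r)<np.median(abs(r))*3+1e-4
A=np.polyfit(W[ok,1],W[ok,0],1);print('yaw',-np.arctan(A[0]),'rms',r[ok].std(),'x at y',np.polyval(A,.1))
y=-np.arctan(A[0]);
# axis line = edge + 84mm
print('axis x at y=.1',np.polyval(A,.1)+.084/np.cos(y),'want',.5865-.0586*(.1+.1833))
E
```

```text
time_s: 65.68
position: [0.5607, 0.2025, 0.0245]
ee_rot: [-0.019, 1.0, 0.004, 0.001]
force: [0.4, 5.9, 5.8]
grip_width: 0.0096
finger_force: 59.7
[0.5607 0.2025 0.0245] theta 92.14 w 0.0096 65.675
[[  5.  121.5 -11. ]
 [ 29.  150.5 -17. ]
 [ 53.  121.5 -11. ]
 [ 77.  121.5 -12. ]
 [101.  121.5 -12. ]
 [125.  121.5 -14. ]
 [149.  121.5 -11. ]
 [173.  121.5 -12. ]
 [197.  121.5 -11. ]]
yaw 0.03674582940633266 rms 0.0005696364649411816 x at y 0.4797353020331825
axis x at y=.1 0.5637920447076658 want 0.56989862
```

```bash
python3 -m inch '[[[0.045,0,0],0.15,1],[[0.045,0,0],0.15,1],[[0.015,-0.25,0],0,1],[[0.015,-0.25,0],0,1],[[0.015,-0.25,0],0,1],[[0,0,0],0,1],[[0,0,0],0,1]]' >/dev/null;python3 st.py
cat > edge.py <<'E'
from h import *
c=cam('wrist');a=get_image('wrist');cv2.imwrite('pics/n.png',a[...,::-1])
g=cv2.GaussianBlur(cv2.cvtColor(a,cv2.COLOR_RGB2GRAY),(5,1),0).astype(float)
pts=[(u,100.5+np.argmin(np.diff(g[100:140,u]))) for u in range(5,200,6)]
W=np.array([ray(c,p,.018) for p in pts]);A=np.polyfit(W[:,1],W[:,0],1);r=W[:,0]-np.polyval(A,W[:,1]);ok=abs(r)<np.median(abs(r))*3+1e-4
A=np.polyfit(W[ok,1],W[ok,0],1);y=-np.arctan(A[0]);print('yaw',y,'n',ok.sum(),pts[::6])
h=manip.sense()['position'];yy=h[1]-.142
print('axis x at tray centre',np.polyval(A,yy)+.084/np.cos(y),'want',.5865-.0587*(yy+.1833),'handle',h[0],'want',.5865-.0587*(h[1]+.1833),'s',yy+.1833)
E
python3 edge.py
```

```text
[0.5657 0.1728 0.0244] theta 93.51 w 0.0101 66.6
yaw 0.05597189240494565 n 32 [(5, np.float64(120.5)), (41, np.float64(119.5)), (77, np.float64(120.5)), (113, np.float64(120.5)), (149, np.float64(121.5)), (185, np.float64(121.5))]
axis x at tray centre 0.5732187593195186 want 0.5739320545422757 handle 0.5656730977602296 want 0.5655966545422757 s 0.21410469263584886
```

View pics/n.png

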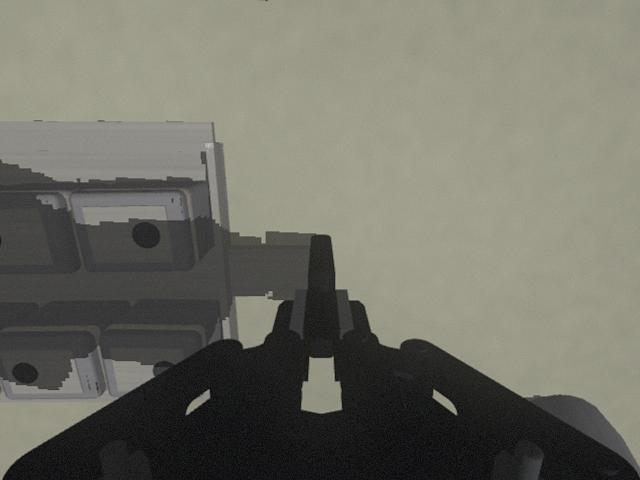

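```bash
python3 -m inch '[[[0.015,-0.25,0],0.03,1],[[0.015,-0.25,0],0,1],[[0.015,-0.25,0],0,1],[[0.015,-0.25,0],0,1],[[0.015,-0.25,0],0,1],[[0.015,-0.25,0],0,1],[[0,0,0],0,1],[[0,0,0],0,1]]';python3 edge.py
python3 -m inch '[[[0.015,-0.25,0],0,1],[[0.015,-0.25,0],0,1],[[0.015,-0.25,0],0,1],[[0.015,-0.25,0],0,1],[[0.015,-0.25,0],0,1],[[0.015,-0.25,0],0,1],[[0,0,0],0,1],[[0,0,0],0,1]]';python3 edge.py
```

```text
time_s: 67.65
position: [0.57, 0.1129, 0.0245]
ee_rot: [-0.032, 0.999, 0.004, 0.002]
force: [0.7, 5.6, 8.3]
grip_width: 0.0097
finger_force: 59.8
yaw 0.06508042871689726 n 32 [(5, np.float64(122.5)), (41, np.float64(121.5)), (77, np.float64(120.5)), (113, np.float64(121.5)), (149, np.float64(121.5)), (185, np.float64(121.5))]
axis x at tray centre 0.5784498873814053 want 0.577450488801048 handle 0.5700232015739257 want 0.569115088801048 s 0.15416543780156727
time_s: 68.7
position: [0.5739, 0.0531, 0.0245]
ee_rot: [-0.032, 0.999, 0.004, 0.002]
force: [-0.0, 5.8, 6.3]
grip_width: 0.0103
finger_force: 59.9
yaw 0.017295277704264242 n 29 [(5, np.float64(103.5)), (41, np.float64(110.5)), (77, np.float64(121.5)), (113, np.float64(121.5)), (149, np.float64(121.5)), (185, np.float64(120.5))]
axis x at tray centre 0.5796893348872577 want 0.5809597346481432 handle 0.573904101764089 want 0.5726243346481432 s 0.09438271468239799
```

```bash
python3 -m inch '[[[-0.01,-0.25,0],0,1],[[0,-0.25,0],0,1],[[0.015,-0.25,0],0,1],[[0.015,-0.25,0],0,1],[[0.015,-0.25,0],0,1],[[0.015,-0.25,0],0,1],[[0.015,-0.25,0],0,1],[[0.015,-0.25,0],0,1],[[0,0,0],0,1],[[0,0,0],0,1]]'
python3 -m inch '[[[0.005,-0.1,0],0,1],[[0.005,-0.1,0],0,1],[[0,0,0],0,1]]'
```

```text
time_s: 70.0
position: [0.5774, -0.0266, 0.0244]
ee_rot: [-0.032, 0.999, 0.004, 0.002]
force: [-0.3, 6.2, 8.0]
grip_width: 0.0103
finger_force: 60.0
time_s: 70.38
position: [0.5777, -0.0332, 0.0244]
ee_rot: [-0.033, 0.999, 0.004, 0.002]
force: [-0.2, 7.6, 7.2]
grip_width: 0.0101
finger_force: 60.0
```

```bash
python3 -m inch '[[[0,-0.06,0],0,1],[[0,-0.06,0],0,1],[[0,0,0],0,1]]'; python3 -m inch '[[[0,-0.06,0],0,1],[[0,-0.06,0],0,1],[[0,0,0],0,1]]'; python3 -m inch '[[[0,-0.06,0],0,1],[[0,0,0],0,1]]'
```

```text
time_s: 70.75
position: [0.5778, -0.0376, 0.0245]
ee_rot: [-0.033, 0.999, 0.005, 0.002]
force: [0.5, 8.5, 8.3]
grip_width: 0.0104
finger_force: 59.9
time_s: 71.12
position: [0.5778, -0.0405, 0.0245]
ee_rot: [-0.034, 0.999, 0.006, 0.002]
force: [0.1, 10.9, 7.5]
grip_width: 0.0101
finger_force: 59.8
time_s: 71.38
position: [0.5782, -0.0405, 0.0244]
ee_rot: [-0.034, 0.999, 0.007, 0.003]
force: [-0.4, 15.8, 4.4]
grip_width: 0.0099
finger_force: 59.7
```

```bash
python3 -m inch '[[[0,-0.08,0],0,1],[[0,-0.05,0],0,1],[[0,0,0],0,1]]'; python3 -m inch '[[[0,0,0],0,-0.4],[[0,0,0],0,-0.4],[[0,0,0],0,-0.4],[[0,0,0],0,-0.4],[[0,0,1],0,-0.4],[[0,0,1],0,-0.4],[[0,0,1],0,-0.4],[[0,0,1],0,-0.4],[[0,0,1],0,-0.4],[[0,0,0],0,-0.4],[[0,0,0],0,-0.4]]';python3 st.py
python3 - <<'E'
from h import *
c=cam('wrist');a=get_image('wrist');cv2.imwrite('pics/p.png',a[...,::-1])
print([(d['score'],ray(c,d['uv'],.042)) for d in spot_point('tray_handle','wrist')])
E
```

```text
time_s: 71.75
position: [0.5801, -0.0409, 0.0247]
ee_rot: [-0.035, 0.999, 0.011, 0.005]
force: [2.2, 21.5, 1.2]
grip_width: 0.0098
finger_force: 59.3
time_s: 73.12
position: [0.5758, -0.0587, 0.2224]
ee_rot: [-0.03, 1.0, -0.0, -0.001]
force: [-0.7, 0.6, -0.6]
grip_width: 0.0599
finger_force: 0.0
[ 0.5758 -0.0587  0.2224] theta 93.45 w 0.0599 73.125
[(0.59, array([ 0.57901725, -0.04130161,  0.042     ]))]
```

View pics/p.png

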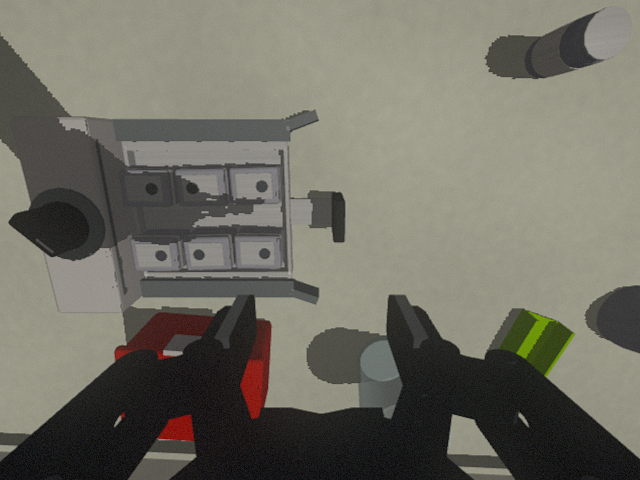

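```bash
python3 -m inch '[[[0.04,-0.52,0],-1,-1],[[0.04,-0.52,0],-1,-1],[[0.04,-0.52,0],-1,-1],[[0.04,-0.52,0],-1,-1],[[0.04,-0.52,0],-1,-1],[[0.04,-0.52,0],-1,-1],[[0.04,-0.52,0],-1,-1],[[0.04,-0.52,0],-1,-1],[[0.04,-0.52,0],-1,-1],[[0.04,-0.52,0],-1,-1],[[0.04,-0.52,0],-1,-1],[[0.04,-0.52,0],-1,-1]]' >/dev/null
python3 -m inch '[[[0,0,0],-1,-1],[[0,0,0],-1,-1],[[0,0,0],-1,-1],[[0,0,0],-1,-1],[[0,0,0],-1,-1],[[0,0,0],-1,-1],[[0,0,0],-1,-1],[[0,0,0],-1,-1],[[0,0,0],-1,-1],[[0,0,0],-1,-1],[[0,0,0],-1,-1],[[0,0,0],-1,-1]]' >/dev/null
python3 -m inch '[[[0,0,0],-1,-1],[[0,0,0],-1,-1],[[0,0,0],-1,-1],[[0,0,0],-1,-1],[[0,0,0],-1,-1],[[0,0,0],-1,-1],[[0,0,0],-0.2,-1],[[0,0,0],0,-1],[[0,0,0],0,-1],[[0,0,0],0,-1]]' >/dev/null;python3 st.py
cat > knob.py <<'E'
from h import *
c=cam('wrist');a=get_image('wrist');print('q7',manip.sense()['q'][6])
for d in masks_of('counter','wrist')[:2]: print('mask',round(float(d['score']),2),np.round(d['rect']))
for d in spot_point('counter_grip','wrist')[:2]: print('spot',round(float(d['score']),2),np.round(d['uv'],1),ray(c,d['uv'],.107).round(4))
g=cv2.cvtColor(a,cv2.COLOR_RGB2GRAY)
k=proj(c,[[.5942,-.3063,.114]])[0];print('knob px',k)
x,y=int(k[0]),int(k[1]);w=g[y-45:y+45,x-60:x+60]
for r in w[::3,::3]: print(''.join(' .:-=+*#%@'[min(9,int(v)//22)] for v in r))
# bright mark on the bar's top
m=np.zeros_like(g);cv2.circle(m,(x,y),26,255,-1)
dark=cv2.morphologyEx((g<70).astype(np.uint8),cv2.MORPH_CLOSE,np.ones((9,9)))
n,l,st,ce=cv2.connectedComponentsWithStats(((g>110)&(dark>0)&(m>0)).astype(np.uint8))
for i in range(1,n):
    if st[i,4]<5:continue
    p=np.argwhere(l==i)[:,::-1];W=np.array([ray(c,q,.114)[:2] for q in p]);v=np.linalg.svd(W-W.mean(0))
    print('mark',st[i,4],ce[i],W.mean(0).round(4),'angle',round(np.degrees(np.arctan2(v[2][0,1],v[2][0,0]))%180,1),(v[1]/len(p)**.5).round(4))
E
python3 knob.py
```

```text
[ 0.596  -0.3075  0.2231] theta -44.91 w 0.0856 77.475
q7 -0.4202965816200313
mask 0.95 [319. 227.  48.  55.]
mask 0.67 [244. 152. 336. 305.]
spot 0.6 [321.3 230.4] [ 0.5949 -0.3079  0.107 ]
spot 0.52 [256.3 195.8] [ 0.5773 -0.2475  0.107 ]
knob px [319.43044271 231.81763694]
++=-::-****+*==+=-------+***************
+++=:::-**+*=+-----=--=-=-=*************
*+++=-::-+*=-=----=---------************
***=+=-:-*+--=--=------------***********
*+*+++-----------=::::--------**********
**+++=--------=-........:------*********
+*++=-----=----:.......:.:-----+********
+++=----+=----.::..........----:*******=
+++----==----.:.:..+.......:----******=-
==----=*=----:.:..:=:.......----+****=--
+----=**----.:.....=-..:..:.:----***+---
-*--=***----.......--.......:----**+----
++--****----.::.:..=-.......:---:*+-----
+*-*****---=.......:=........---++-----*
*=+*****=---....:.::-.......:---=-----**
=+******+---:.:.:..:.......:----------**
-********----...............---------***
*********+----:..:.........---------+***
**********----:.:.........:---------****
***********-----.....:....---------*****
************------.:.:.::::-------******
*************-----.:...::::------*******
**************+---:....:::-------*******
*****************+....:=------**********
***********************=-----***********
**********************=-----************
*********************=-----*************
********************=----=******=-******
*******************=----=*******---*****
******************=-----*******-----****
mark 42 [317.38095238 217.9047619 ] [ 0.6015 -0.2965] angle 47.2 [0.0048 0.0006]
```

```bash
python3 -m inch '[[[-0.03,0.01,-0.9],0.4,-1],[[0,0,-0.9],0,-1],[[0,0,-0.9],0,-1],[[0,0,-0.68],0,-1],[[0,0,0],0,-1],[[0,0,0],0,-1],[[0,0,0],0,1],[[0,0,0],0,1],[[0,0,0],0,1],[[0,0,0],0,1],[[0,0,0],0,1],[[0,0,0],0,1]]';python3 -c "
from h import *
s=manip.sense();print(s['moment'],s['force'],s['q'][6])"; python3 st.py
```

```text
time_s: 79.12
position: [0.5948, -0.307, 0.0878]
ee_rot: [0.917, 0.398, -0.0, -0.0]
force: [0.4, -0.1, 0.4]
grip_width: 0.0003
finger_force: 0.0
[0.01893983 0.02292564 0.01013356] [ 0.40028333 -0.05036022  0.3779275 ] -0.41316492486564776
[ 0.5948 -0.307   0.0878] theta -43.08 w 0.0003 79.125
```

Run:
```python
from h import *
for n in('wrist','side','scene'):
    c=cam(n);a=get_image(n)
    for d in masks_of('counter','%s'%n)[:2]: print(n,'mask',round(float(d['score']),2),np.round(d['rect']))
    for d in spot_point('counter_grip',n)[:2]: print(n,'spot',round(float(d['score']),2),np.round(d['uv'],1),ray(c,d['uv'],.107).round(4))
    p=manip.sense()['position']
    k=proj(c,[[.5942,-.3063,.107],p])
    print(n,k)
    g=cv2.cvtColor(a,cv2.COLOR_RGB2GRAY);x,y=k[0].astype(int)
    st=4 if n=='wrist' else 1;w=g[max(0,y-30*st):y+22*st:st,max(0,x-30*st):x+30*st:st]
    for r in w: print(''.join(' .:-=+*#%@'[min(9,int(v)//22)] for v in r))
```

```text
wrist mask 0.93 [319. 272.  83.  63.]
wrist mask 0.61 [184. 143. 352. 286.]
wrist spot 0.56 [319.3 301.7] [ 0.5928 -0.3069  0.107 ]
wrist [[320.63904767 299.09715429]
 [322.29618497 283.35980184]]
=------**####**##*#**++++=----=+############################
+=-=----**####*****#**+++----=+#############################
*++-=:--:**#*##**##****=----==##############################
+*++-=----**####***#*#**++-==###############################
*++++-=---:+*####*****#+*===+#*#############################
**+*++-=--:-=#*#*#****+*+==+#*##############################
*****++-----:=**#*#**+**+=+#################################
=****+++---:--:****#+**==+##################################
-:******+=--:--:******+==###################################
--*****+*+=------****+=+#*=-=-----+#########################
--******+++=:-:---**==*=============-#######################
--*******+++=:=--=*===================-#####################
**********++++----=--==================-*###################
***********++=---=-======================*#################*
**********+++----=-=======================#######
[... 8265 characters left out ...]
           .:-====+##=::::::-
%*=---:. .:------:.....                  . :=====+#%#+:::--*
+------.  :------:.....                .. .-=====+##%*=--*#*
-------:   :-----:.....        .... .... .-=====-*#%%#**##**
-------:    :----:......       .. ....   :======-*#%%###****
-------:.   .:---:.......        .     .:======-+##%%%##*++*
-------:.    .:---:.......            .-======-=#%%##%%##*++
--------:.    .:--:..........     ...-========-*%%###%##%#*+
---------:     .:--:......:--::::-==========--*#%%##%##%%##*
----------:     :---:....:-================-=##%%##%%%#%##%#
-----------.     :---:...-==============---:*####%##%%#%%##%
-----------:.    .:---::--============-:::=#######%%#%#%#%%%
```

```bash
python3 -m inch '[[[0,0,0],0,1],[[0,0,0],0,1]]'; python3 -m inch '[[[0,0,0],0,-1],[[0,0,0],0,-1],[[0,0,0],0,-1],[[0,0,0],0,-1],[[0,0,0],0,-1]]'
python3 - <<'E'
from h import *
c=cam('wrist');a=get_image('wrist');k=proj(c,[[.5942,-.3063,.107]]);
g=cv2.cvtColor(a,cv2.COLOR_RGB2GRAY);x,y=k[0].astype(int);print(x,y)
for r in g[y-80:y+80:4,x-120:x+120:3]: print(''.join(' .:-=+*#%@'[min(9,int(v)//13)] for v in r))
E
```

```text
time_s: 79.82
position: [0.5948, -0.307, 0.0879]
ee_rot: [0.917, 0.398, -0.0, -0.0]
force: [-1.0, -0.4, -0.5]
grip_width: 0.0003
finger_force: 0.0
time_s: 80.45
position: [0.5948, -0.307, 0.0879]
ee_rot: [0.917, 0.398, -0.0, -0.0]
force: [-0.3, -0.4, -0.3]
grip_width: 0.0856
finger_force: 0.0
320 299
++=@@@@@@@@@@@%*=*+=+=+*@@%#*@@+#%####*#*#**#*#++@@@@@@@@@@@@@@@@@@@@@@@@@@@@@@@
+=@@@@@@@@@@%@@%#+++=*+@@####*%**##*****#*#**#**##+@@@@@@@@@@@@@@@@@@@@@@@@@@@@@
@@@@@@@@@@@@@@@@@%*+++++#***#**********#****#*#***#*+@@@@@@@@@@@@@@@@@@@@@@@@@@@
@@@@@@@@@@@@@@@@@%*++++#**#*###***#*#*#*********##*##*+@@@@@@@@@@@@@@@@@@@@@@@@@
@@@@@@@@@@@@@@@@%+++*+#*+#*******##**#*#********#******+@@@@@@@@@@@@@@@@@@@@@@#@
@@@@@@@@@@@@@@@#+++++##*******#****=:-:-::::=#*****#****+@@@@@@@@@@@@@@@@@@@@@@@
@@@@@@@@@@@@@@*+***+*#+*#*******-:---::::::--:--*#**#***#+@@@@@@@@@@@@@@@@@%+@@@
@@@@@@@@@@@@%*++++**%@********+:---:::::-:::---::+********#@@@@@@@@@@@@@@@*%@@@@
*%@@@@@@@@@%+++++#*@@********:-:-:-:-::::-::::-:-::********@@@@@@@@@@@@@%+@@@@@@
++#@@@@%@%#%%+++##+@#*******:--:-:-::-::::-::::::-::*******#@@@@@@@@@
[... 1741 characters left out ...]
*+*++++*:::--:::@@@@@@@@@@@@@%+++*******+++**-:-::::
--:-:--:@@@@@@@@@@@@@@%+*+**+****+*+*+%@@@@@@@@@@@@@@@@@@@@*****+**+++*+++::::::
::-:--:+@@@@@@@@@@@@@@@@@%+*****+*+++@@@@@@@@@@@@@@@@@@@@@@+***++*+**+++++::::::
:---:-:@@@@@@@@@@@@@@@@@@@@+***+*+*@@@@@@@@@@@@@@@@@@@@@@@@@%+**+***+++++++:::::
-:----@@@@@@@@@@@@@@@@@@@@@@@@**++%@@@@@@@@@@@@@@@@@@@@@@@@@@@++*+**+*+**++-::::
-:---*@@@@@@@@@@@@@@@@@@@@@@@@@%%@@@@@@@@@@@@@@@@@@@@@@@@@@@@@@%+**+++*+*++*:.:.
:::::@@@@@@@@@@@@@@@@@@@@@@@@@%@@@@@@@@@@@@@@@@@@@@@@@@@@@@@@@@@@+*+**+**++++.::
::::%@@@@@@@@@@@@@@@@@@@@@@@@@@@@@@@@@@@@@@@@@@@@@@@@@@@@@@@@@@@@@+**+**+***+:::
::-:@@@@@@@@@@@@@@@@@@@@@@@%@@@@@@@@@@@@@@@@@@@@@@@@@@@@@@@@@@@@@@@@%+++*+++++.:
```

Run:
```python
from h import *
p=camera_params('wrist')
def C(pos,th):
    T=np.eye(4);t=np.radians(th);y=np.array([np.cos(t),np.sin(t),0]);z=np.array([0,0,-1.]);T[:3,:3]=np.c_[np.cross(y,z),y,z];T[:3,3]=pos;return p['intrinsics'],T@p['hand_eye']
c1=C([.596,-.3075,.2231],-44.91);c2=C([.5948,-.307,.0879],-43.08)
print(abs(c2[1]-cam('wrist')[1]).max())
def tri(o):
    A=[];b=[]
    for (K,E),uv in o:
        d=E[:3,:3]@np.linalg.solve(K,[*uv,1]);d/=np.linalg.norm(d);M=np.eye(3)-np.outer(d,d);A.append(M);b.append(M@E[:3,3])
    return np.linalg.solve(sum(A),sum(b))
a=get_image('wrist');g=cv2.cvtColor(a,cv2.COLOR_RGB2GRAY)
w=g[255:315,300:340];m=np.argwhere(w>75);print(m.min(0)+[255,300],m.max(0)+[255,300],len(m))
n,l,st,ce=cv2.connectedComponentsWithStats((w>75).astype(np.uint8))
for i in range(1,n):
    if st[i,4]>20: u=ce[i]+[300,255];print('mark',st[i],u,tri([(c1,(317.4,217.9)),(c2,u)]))
# scene+side initial spots of counter_grip, via z sweep
```

```text
3.1124963758011326e-05
[265 315] [299 320] 182
mark [ 15  10   6  35 182] [317.82417582 281.64285714] [ 0.60152197 -0.29659226  0.11349416]
```

```bash
python3 -m inch '[[[0,0,0],0,1]]'|grep -E "grip|finger"; python3 -m inch '[[[0,0,0],0,1]]'|grep -E "grip|finger"; python3 -m inch '[[[0,0,0],0,1]]'|grep -E "grip|finger"; python3 -m inch '[[[0,0,0],0,1],[[0,0,0],0,1],[[0,0,0],0,1]]'|grep -E "grip|finger";  python3 -m inch '[[[0,0,0],1,1],[[0,0,0],1,1],[[0,0,0],1,1],[[0,0,0],0,1]]'
python3 - <<'E'
from h import *
c=cam('wrist');a=get_image('wrist');g=cv2.cvtColor(a,cv2.COLOR_RGB2GRAY)
for r in g[219:379:4,200:440:3]: print(''.join(' .:-=+*#%@'[min(9,int(v)//13)] for v in r))
E
```

```text
grip_width: 0.0697
finger_force: 0.0
grip_width: 0.0515
finger_force: 0.0
grip_width: 0.0319
finger_force: 0.0
grip_width: -0.0003
finger_force: 0.0
time_s: 81.8
position: [0.5947, -0.3071, 0.0879]
ee_rot: [0.863, 0.505, 0.0, -0.0]
force: [0.5, -0.6, 0.1]
grip_width: -0.0
finger_force: 0.0
#@@@@@@@@@@@@@@@@@%#+**+*#%%*#**%%#######**#####**@@@@@@@@@@@@@@@@@@@@@@@@@@@@@@
+#@@@@@@@@@@@@@@%#+++*+#%%*#*########**############+@@@@@@@@@@@@@@@@@@@@@@@@@@@@
++#@@@@@@@@@@@%*+***+*%%*#*#########*###*###########*+@@@@@@@@@@@@@@@@@@@@@@@@@@
%++#@@@@@@@@%*++*++*%#*%@*#########**#*#*#########*###*@@@@@@@@@@@@@@@@@@@@@@@@@
@@*+#@@@@@#*++**+#%#*%@@*#*#*##*###*####+###*##########*@@@@@@@@@@@@@@@@@@@@@@@@
@@@++#@@#*%+**+%%#*%%@@*##########+:::----:::=***##*#*##*@@@@@@@@@@@@@@@@@@@@@@@
@@@@++*@%@@@*%%**%@@@@*##****##*::-----::::-:---*#*##*###*@@@@@@@@@@@@@@@@@@@@@@
@@@@@+%@@@%%%**%@@@@@%##**##*#---------:--:--::---*#**#####@@@@@@@@@@@@@@@@@@@@@
*@@@@@@@%%%*#%@@@@@@@*#####*#------:::::::::::--:--#####*##@@@@@@@@@@@@@@@@@@@@@
+*@@@@%%%*#%@@@@@@@@##*###**---------::-::::.:::-:--#######+@@@@@@@@@@@@@@@@@@@@
[... 1730 characters left out ...]
-:--:-::::::.::::::-:::.:::=**++**=::::::-:-=*******
@@@@@@@=-----------:@@@+--:::--:-:::::.:::::::..::::::::::-+*+::.:-:-:::---++***
@@@@*------=-=------:::---:::-::::::::::::::::::::::::-:.....:::::----:-::--:+*#
@@=----------------::--:-:.:::.::::::::.:.:::::::::::::..:.::.::.:::::::::---:-=
----------:------:::--::.:.::.::::::::::::..::::.:.::.:::.:...:-::::::::-::-----
-------------:--:---::--:::::::::::...::..::::...:.:.::....:.:::-:::::::::::--::
----------::------:--::::::::::::.:::...:::::::.::::.:.:....:::.:::::::::::::--:
::-----:--:--::-::-:::::-::::::.:::..:::...::::::::.:::.::::::..:.::::--::::-:::
-----:---::--::------:::::::::::::..:::::.::::::::.::.:.:.:.::..::::-:-:--::::::
```

```bash
python3 -m inch '[[[0,0,0],-1,-1],[[0,0,0],-1,-1],[[0,0,0],-1,-1],[[0,0,0],0,-1],[[0,0,0],0,-1],[[0,0,-0.1],0,-1],[[0,0,-0.1],0,-1],[[0,0,0],0,-1]]'
python3 -m inch '[[[0,0,0],0,1],[[0,0,0],0,1],[[0,0,0],0,1],[[0,0,0],0,1],[[0,0,0],0,1],[[0,0,0],0,1]]'
python3 - <<'E'
from h import *
p=camera_params('wrist');E=np.linalg.inv(p['hand_eye'])
for q in([0,0,0],[.011,0,0],[.011,.01,0],[.011,0,-.019],[.011,0,-.03],[-.011,0,0]):
    r=p['intrinsics']@(E@[*q,1])[:3];print(q,(r[:2]/r[2]).round(1))
E
```

```text
time_s: 82.85
position: [0.5943, -0.3068, 0.0792]
ee_rot: [0.917, 0.398, -0.0, -0.0]
force: [0.0, 0.4, -0.4]
grip_width: 0.0854
finger_force: 0.0
time_s: 83.6
position: [0.594, -0.3062, 0.0803]
ee_rot: [0.917, 0.398, -0.001, -0.001]
force: [-3.3, 1.8, 5.3]
grip_width: 0.012
finger_force: 59.4
[0, 0, 0] [322.3 283.4]
[0.011, 0, 0] [322.3 264.5]
[0.011, 0.01, 0] [341.1 264.5]
[0.011, 0, -0.019] [322.5 278.4]
[0.011, 0, -0.03] [322.6 288. ]
[-0.011, 0, 0] [322.3 301.7]
```

```bash
python3 -m inch '[[[0,0,0],0.8,1],[[0,0,0],0.8,1],[[0,0,0],0.8,1],[[0,0,0],0.8,1],[[0,0,0],0.8,1],[[0,0,0],0,1]]'
cat > mark.py <<'E'
from h import *
s=manip.sense();print('moment',s['moment'].round(3),'q7',round(s['q'][6],3))
c=cam('wrist');a=get_image('wrist');g=cv2.cvtColor(a,cv2.COLOR_RGB2GRAY);k=proj(c,[[.5942,-.3063,.114]])[0].astype(int)
w=g[235:k[1]+30,260:380]
n,l,st,ce=cv2.connectedComponentsWithStats((w>75).astype(np.uint8))
for i in range(1,n):
    if 15<st[i,4]<400:
        p=np.argwhere(l==i)[:,::-1]+[260,235];W=np.array([ray(c,q,.1135)[:2] for q in p]);v=np.linalg.svd(W-W.mean(0))
        print(st[i],W.mean(0).round(4),'angle',round(np.degrees(np.arctan2(v[2][0,1],v[2][0,0]))%180,1))
E
python3 mark.py;python3 st.py
```

```text
time_s: 84.35
position: [0.5941, -0.3062, 0.0803]
ee_rot: [0.842, 0.539, -0.0, -0.001]
force: [-2.0, 2.0, 5.8]
grip_width: 0.0118
finger_force: 59.4
moment [0.473 0.636 0.101] q7 -0.173
[ 58  36   5  37 180] [ 0.598  -0.2947] angle 65.4
[ 0.5941 -0.3062  0.0803] theta -24.73 w 0.0119 84.4
```

```bash
python3 -m inch '[[[0,0,0],0.9,1],[[0,0,0],0.9,1],[[0,0,0],0.9,1],[[0,0,0],0.9,1],[[0,0,0],0.9,1],[[0,0,0],0.9,1],[[0,0,0],0.9,1],[[0,0,0],0.9,1],[[0,0,0],0.9,1],[[0,0,0],0.9,1],[[0,0,0],0.9,1],[[0,0,0],0,1]]'
python3 mark.py;python3 st.py
python3 -m inch '[[[0,0,0],0.9,1],[[0,0,0],0.9,1],[[0,0,0],0.9,1],[[0,0,0],0.9,1],[[0,0,0],0.9,1],[[0,0,0],0.9,1],[[0,0,0],0.9,1],[[0,0,0],0.9,1],[[0,0,0],0.9,1],[[0,0,0],0.9,1],[[0,0,0],0.9,1],[[0,0,0],0,1]]'
python3 mark.py;python3 st.py
```

```text
time_s: 85.9
position: [0.5944, -0.3062, 0.0803]
ee_rot: [0.569, 0.822, 0.0, -0.001]
force: [-2.1, 2.8, 5.1]
grip_width: 0.0121
finger_force: 59.3
moment [0.44  0.547 0.039] q7 0.435
[ 58  36   6  37 217] [ 0.5889 -0.2944] angle 110.7
[ 0.5944 -0.3062  0.0803] theta 20.63 w 0.0119 85.95
time_s: 87.45
position: [0.5946, -0.306, 0.0803]
ee_rot: [0.208, 0.978, 0.001, -0.0]
force: [-2.2, 2.4, 5.0]
grip_width: 0.0117
finger_force: 59.3
moment [0.517 0.515 0.029] q7 1.065
[ 58  36   6  36 173] [ 0.5813 -0.3005] angle 156.4
[ 28  55  16  43 266] [ 0.5874 -0.3154] angle 149.3
[ 79  55  15  30 173] [ 0.593  -0.2935] angle 170.5
[  0  56  14  53 391] [ 0.585 -0.33 ] angle 153.7
[ 0.5946 -0.306   0.0803] theta 66.01 w 0.0115 87.5
```

Remaining ≈27° (0.47 rad); go slowly to the stop.

```bash
python3 -m inch '[[[0,0,0],0.9,1],[[0,0,0],0.9,1],[[0,0,0],0.9,1],[[0,0,0],0.9,1],[[0,0,0],0.9,1],[[0,0,0],0.9,1],[[0,0,0],0,1]]' >/dev/null
python3 mark.py;python3 st.py
python3 -m inch '[[[0,0,0],0.3,1],[[0,0,0],0.3,1],[[0,0,0],0,1]]' >/dev/null
python3 mark.py;python3 st.py
```

```text
moment [0.563 0.579 0.057] q7 1.419
[ 59  36   6  36 145] [ 0.5798 -0.3059] angle 0.5
[  0  57  15  50 396] [ 0.5954 -0.331 ] angle 176.9
[ 0.5946 -0.3058  0.0803] theta 90.76 w 0.0119 88.425
moment [ 0.65   0.693 -0.074] q7 1.459
[  0   0  14  25 148] [ 0.5611 -0.3318] angle 160.6
[ 59  36   6  35 154] [ 0.5794 -0.3065] angle 2.5
[ 0.5946 -0.3058  0.0803] theta 93.5 w 0.0116 88.85
```

```bash
for i in 1; do python3 -m inch '[[[0,0,0],0.4,1],[[0,0,0],0,1]]' >/dev/null; python3 mark.py;python3 st.py; done
python3 -m inch '[[[0,0,0],0.5,1],[[0,0,0],0,1]]' >/dev/null; python3 mark.py;python3 st.py
```

```text
moment [ 0.747  0.552 -0.626] q7 1.483
[  0   0  14  25 153] [ 0.5619 -0.3327] angle 161.8
[ 60  36   6  35 154] [ 0.5795 -0.3065] angle 3.8
[ 0.5946 -0.3058  0.0803] theta 95.14 w 0.0117 89.15
moment [ 0.837  0.582 -1.225] q7 1.515
[  0   0  14  24 150] [ 0.5628 -0.3339] angle 163.0
[ 61  36   7  36 142] [ 0.5796 -0.3065] angle 3.3
[ 0.5946 -0.3058  0.0803] theta 97.31 w 0.0114 89.45
```

```bash
python3 -m inch '[[[0,0,0],0,-1],[[0,0,0],0,-1],[[0,0,0],0,-1],[[0,0,0],0,-1],[[0,0,0],0,-1],[[0,0,1],0,-1],[[0,0,1],0,-1],[[0,0,1],0,-1],[[0,0,1],0,-1],[[0,0,0],0,-1],[[0,0,0],0,-1]]';python3 st.py
python3 - <<'E'
from h import *
c=cam('wrist');a=get_image('wrist');g=cv2.cvtColor(a,cv2.COLOR_RGB2GRAY);k=proj(c,[[.5942,-.3063,.114]])[0].astype(int);x,y=k
m=np.zeros_like(g);cv2.circle(m,(int(x),int(y)),28,1,-1)
dark=cv2.morphologyEx((g<70).astype(np.uint8),cv2.MORPH_CLOSE,np.ones((9,9)))
n,l,st,ce=cv2.connectedComponentsWithStats(((g>75)&(dark>0)&(m>0)).astype(np.uint8))
for i in range(1,n):
    if st[i,4]>12:
        p=np.argwhere(l==i)[:,::-1];W=np.array([ray(c,q,.1135)[:2] for q in p]);v=np.linalg.svd(W-W.mean(0))
        print(st[i],W.mean(0).round(4),'angle',round(np.degrees(np.arctan2(v[2][0,1],v[2][0,0]))%180,1),(v[1]/len(p)**.5).round(4))
C={n:cam(n) for n in('scene','side','wrist')}
for n in C: get_image(n)
for L,z in(('tray_handle',.042),('tray',0),('jar',0),('clipbox',0),('bell',0),('canister',0),('scoop',0),('bowl',0)):
    print(L,[(n,round(float(d['score']),2),np.round(ray(C[n],d['uv'],z),3)[:2].tolist()) for n in C for d in spot_point(L,n)[:1]])
E
```

```text
time_s: 90.82
position: [0.5942, -0.3071, 0.2394]
ee_rot: [-0.067, 0.998, -0.0, -0.001]
force: [-0.1, 0.1, 0.1]
grip_width: 0.0855
finger_force: 0.0
[ 0.5942 -0.3071  0.2394] theta 97.63 w 0.0855 90.825
[322 205   4  20  61] [ 0.581  -0.3063] angle 3.5 [0.005  0.0008]
tray_handle [('scene', 0.96, [0.576, -0.039]), ('side', 0.72, [0.58, -0.039]), ('wrist', 0.76, [0.579, -0.042])]
tray [('scene', 0.84, [0.597, -0.186]), ('side', 0.59, [0.586, -0.178]), ('wrist', 0.76, [0.587, -0.182])]
jar [('scene', 0.57, [0.774, 0.045]), ('side', 0.76, [0.783, 0.042]), ('wrist', 0.61, [0.78, 0.041])]
clipbox [('scene', 0.7, [0.783, -0.184]), ('side', 0.76, [0.779, -0.187]), ('wrist', 0.57, [0.785, -0.191])]
bell [('scene', 0.87, [0.701, 0.337]), ('side', 0.72, [0.69, 0.353])]
canister [('scene', 0.91, [0.401, 0.171]), ('side', 0.8, [0.403, 0.169]), ('wrist', 0.63, [0.565, -0.231])]
scoop [('scene', 0.9, [0.761, 0.216]), ('side', 0.72, [0.763, 0.221])]
bowl [('scene', 0.77, [0.471, -0.532]), ('side', 0.73, [0.472, -0.538]), ('wrist', 0.81, [0.475, -0.519])]
```

```bash
python3 -c "
from bench import job
print(job.hand_in())"
```

```text
the job is handed in; nothing more can be done
None
```

I handed the job in at about 91 s: all six tins stand flat in the tray, none stacked. The tray is home against the back stop: pushing harder no longer moved it, and its handle measured within 1 mm of where home should be. The knob is at its zero stop, the gripper is open and clear, and the other things show no movement beyond camera error. The hand-in gave no verdict back.

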